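# Make up the doming kit tray

### The job

Make up the kit tray for a doming job: lay the brass scriber, the red-handled cutters, the eye loupe and the brass doming block each in its own shaped well of the foam inserts in the wooden tray, fully home on the well's floor, the loupe and the block standing upright. Leave the blue-handled pliers and the black film canister, which look similar but do not belong to this kit, where they are.

Things in the scene. Friction and masses are not known exactly. Their poses are not given: they have to be found in the camera images.
- cutters: wire cutters, bright red handles, lying flat, 115 mm long, 12 mm thick, 0.1 kg. Origin: on the underside at mid length; +x to the jaws, -x to the handle ends, z up. Widest (40 mm) at x = -20 mm, where the outsides of the handles run parallel: the place to grip; 19 mm wide or less from x = 25 mm on.
- scriber: brass scriber, a thin six-sided rod with a long taper, lying flat, 118 mm long, 10 mm wide, 9 mm high, 0.03 kg. Origin: on the underside at mid length; y runs along it: point at -y (the taper begins at y = -11 mm), full-width handle at +y, mass centre near y = +8 mm.
- eye_loupe: black eye loupe, a short round cone standing on its wide end, open top with a lens, 34 mm across the foot, 28 mm tall, 0.05 kg; the fingers meet it as an upright cylinder 34 mm across. Origin: centre of the underside, z up.
- doming_block: brass doming block, a 40 mm cube with round hollows, 0.5 to 0.7 kg: grip it with 60 N or more. Origin: centre of the underside, z up, x and y square to its sides.
- insert_cutters: black foam insert, 150 (x) x 90 mm, fixed in the wooden tray (rim 6 mm above the foam), with a bottle-shaped blue-floored well: 57 mm wide from x = -66 to +4 mm for the handles, narrowing to 31 mm at +67 mm for the jaws, tool +x to insert +x. Finger scoops at x = -40 to +4 mm are 82 mm wide. Origin: middle of the well floor, where the tool's origin belongs; z up; the insert's top is at z = +7 mm.
- insert_scribe: black foam insert, 150 (x) x 90 mm, fixed in the wooden tray, with a long narrow blue-floored well, 134 (x) x 26 mm, in which the scriber lies along x, either way round. Finger scoops at x = -25 to +25 mm make it 64 mm wide there, so it looks like a slim cross. Origin: middle of the well floor, where the tool's origin belongs; z up; the insert's top is at z = +7 mm.
- insert_loupe: black foam insert, 78 (x) x 90 mm, fixed in the wooden tray, with a round blue-floored well, 50 mm across, for the loupe. Origin: middle of the well floor, where the tool's origin belongs; z up; the insert's top is at z = +7 mm.
- insert_block: black foam insert, 78 (x) x 90 mm, fixed in the wooden tray, with a square blue-floored well, 56 x 56 mm, sides along x and y, for the doming block. Origin: middle of the well floor, where the tool's origin belongs; z up; the insert's top is at z = +7 mm.
- blue_pliers: round-nose pliers with blue handles, lying flat, 135 x 41 x 12 mm: not part of the kit. Origin on the underside at mid length, +x to the jaws.
- canister: black film canister with a flat lid, standing, 34 mm across and 48 mm tall, very light: not part of the kit. Origin: centre of the underside.
There are look-alikes about, which are no part of the job. What is shaped like the eye_loupe but pink is not meant.

How it is judged:
By the outcome, as a careful person would: the job done as asked, in the order asked, and still so for the second after the job is handed in, with the robot touching nothing.
It also fails if it takes over 120 s, if anything falls off the work surface, if the arm or the gripper's body presses on something with over 40 N, if the wrist force passes 120 N, or if a joint passes its speed limit or range.

### The arm

A 6-joint arm with a two-finger parallel gripper is mounted at the origin on a cart in front of the work surface, level with it; the furniture and walls round the work are solid. World frame = base frame: x ahead of the robot, y to its left, z up, the work surface at z = 0. Lengths are in m, angles in rad, forces in N, time in s.
With the tool pointing down it reaches from about 0.4 to 0.825 m from the base axis. Payload 7 kg.
Tool frame: the origin (TCP) lies on the mounting face of the last link; the fingertips stand 178 mm ahead of it and the grasp point (between the pads) lies 159 mm ahead of it; z points along the fingers, y is the direction in which the jaws open and shut (so a half turn about z gives the same grasp; the last joint's range is limited). The gripper opens to 88 mm and grips with 3 to 60 N. Pads are 19 mm wide; open, the fingers measure 130 mm over their backs; the gripper's body (78 mm by 193 mm) begins 47 mm behind the grasp point.
Start: joints at [-0.988, 0.359, 0.012, 0, -1.224, -0.288], TCP at [0.196, -0.646, 0.405] pointing down, gripper open.
Joint ranges: [-3.07, 3.07], [-1.43, 2.12], [-1.02, 1.25], [-3.03, 1.67], [-3.05, -0], [-3.03, 3.03]. Speed limits (rad/s): [2.39, 2.39, 3.01, 3.14, 3.14, 3.14].

### API

Orientations are given as [roll, pitch, yaw] about the fixed x, y, z axes, in that order (R = Rz(yaw) Ry(pitch) Rx(roll)).
In Python, from station import * gives the robot as it stands.
- The arm moves only by the tool arm_command, never from a script. Its argument "targets" is a list of rows, each a list of 3 entries, a list of its own where there are three numbers: the turn, a rotation vector about the world's x, y, z in rad, then the shift along the world's x, y, z in mm, then the closure, from 0 (fully open) to 1 (shut). In form: [[[wx, wy, wz], [tx, ty, tz], fingers], ...]. A call has 1 to 8 rows; each row shifts and turns the commanded pose from where the row before left it; what a row does not reach is not made up. A row lasts 1/10 s, in which the tool goes at most 50 mm and 8.59 degrees, less where a joint would pass 70% of its speed; a pose out of reach is approached as far as the arm can. A call with a gripper value outside its range is refused whole. The fingers move at their own pace and stop on an object; "squeeze" is the grip in N (left out, the last holds). Time passes only in rows, so rows that do not move let the fingers close. It gives the time, the measured TCP pose, the force and the opening at its end, in the units of the state.
- get_state(): the state, without advancing time (a new reading comes with each control period).
- grab_frame(name): name is "scene" or "top" or "wrist"; returns (picture, depth): 400x640x3 uint8, red, green, blue; 400x640 float32, m along the optical axis (not along the pixel's ray), 0 where there is no reading.
- camera_params(name): a dict with "mtx" (3x3 intrinsics, pixels), "eye" and "orientation" of the camera in the world. Camera axes: x right, y down, z forward; pixel columns grow to the right and rows downward; lengths in m; the calibration is good to about 2 mm. A picture is of the moment at which its call begins: read the wrist's pose just before it. camera_params takes no time and is no camera call; for the wrist camera it gives the pose at the moment of the call.
- job_done(): hands the job in, once; it reports no verdict.
The state is a dict: "t": time; "q": joint angles; "qd": joint speeds; "joint_efforts": joint torques, N m; "eef_pos": TCP position; "ee_rot": TCP orientation; "force": force on the tool from outside, world axes, zero at the start; "moment": the same for the moment, N m; "width": finger opening in m.
Only numpy, scipy, OpenCV 4.12 (cv2) and the standard library are available. Lean on these libraries where they do the work, as an engineer would, in place of code of your own. Each camera call takes 0.05 s, during which the arm holds its last target.

## Working session

There is one attempt and no reset: what is moved stays moved. The work goes in short steps, Python scripts to look and compute and a tool call to move; the robot and the scene stay as the last step left them, time stands still between calls to the robot, and variables do not carry over. Pictures are saved under pics/ and viewed, and the job is handed in when it is done.

Besides the shell and the picture viewer there is one more tool, called after "Emit:" as a command line: name --argument value ..., lists and objects as JSON in quotes. arm_command: Moves the arm, as the interface text tells. Its arguments: {"type":"object","properties":{"targets":{"type":"array"},"squeeze":{"type":"number"}},"required":["targets"]}

```bash
ls; mkdir -p pics; python3 - <<'E'
from station import *
import cv2,numpy as np
s=get_state();print(s)
for n in("scene","top","wrist"):
    p,d=grab_frame(n);c=camera_params(n);print(n,c)
    np.savez(f"{n}0.npz",p=p,d=d,K=c["mtx"],eye=c["eye"],o=c["orientation"])
    cv2.imwrite(f"pics/{n}0.png",p[:,:,::-1])
E
```

```text
pics
{'t': 0.0, 'q': array([-9.87889387e-01,  3.59387398e-01,  1.10452648e-02, -3.37041406e-04,
       -1.22411091e+00, -2.88098410e-01]), 'qd': array([-0.00123962, -0.00156832,  0.00135958, -0.00085587,  0.00065699,
       -0.00088996]), 'joint_efforts': array([ 1.61805350e-03, -5.82719851e+01,  2.93057960e+01,  6.99688330e+00,
        6.78254830e-03, -1.68765077e-04]), 'eef_pos': array([ 0.19606113, -0.64568871,  0.40371856]), 'ee_rot': array([ 3.13991419e+00, -1.66984636e-04, -2.84689877e+00]), 'force': array([-0.67159708,  0.6749544 ,  0.05305383]), 'moment': array([ 0.01425465, -0.0107006 , -0.00804898]), 'width': 0.08716995180592287}
scene {'mtx': array([[450.4770228 ,   0.        , 320.97125586],
       [  0.        , 450.4770228 , 196.06758792],
       [  0.        ,   0.        ,   1.        ]]), 'eye': array([1.06853988, 0.55512827, 1.06666765]), 'orientation': array([-2.49507917e+00, -2.28505463e-03,  2.45715394e+00])}
top {'mtx': array([[443.43816977,   0.        , 320.57241955],
       [  0.        , 443.43816977, 201.7324769 ],
       [  0.        ,   0.        ,   1.        ]]), 'eye': array([ 0.32367785, -0.0183036 ,  1.25016113]), 'orientation': array([-2.92718832, -0.0051381 , -1.51705845])}
wrist {'mtx': array([[335.77525713,   0.        , 320.73542802],
       [  0.        , 335.77525713, 196.60177682],
       [  0.        ,   0.        ,   1.        ]]), 'eye': array([ 0.13216704, -0.6647865 ,  0.38375799]), 'orientation': array([ 2.88582105e+00, -2.61799038e-04,  1.86510499e+00])}
```

View pics/top0.png

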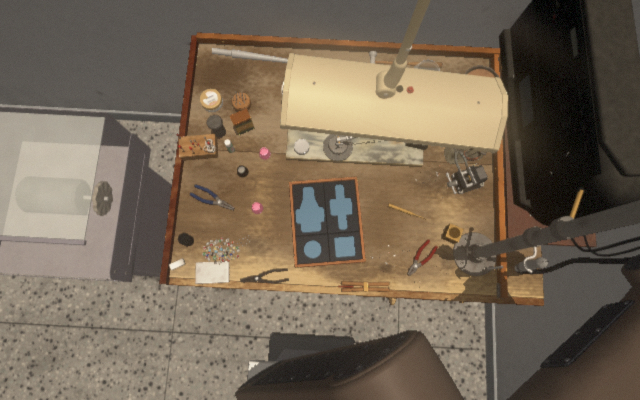

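View pics/scene0.png

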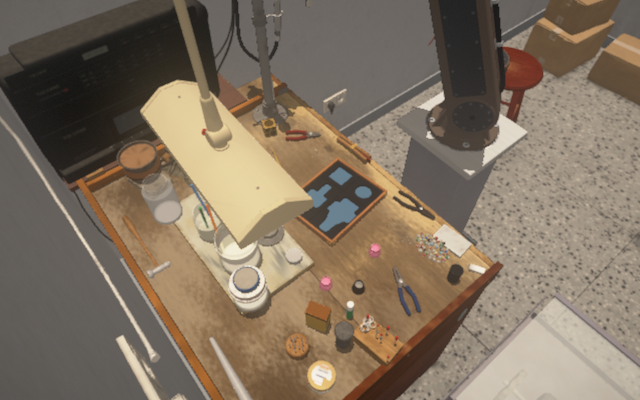

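View pics/wrist0.png

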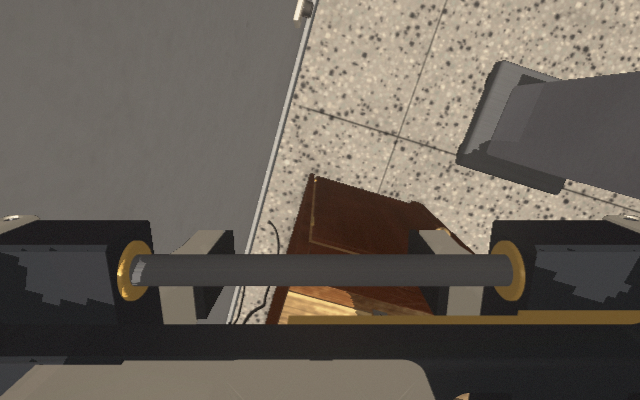

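```bash
cat > h.py <<'E'
import numpy as np,cv2
from scipy.spatial.transform import Rotation as R
def load(n):
    z=np.load(n);return z["p"],z["d"],z["K"],z["eye"],R.from_euler("xyz",z["o"]).as_matrix()
def snap(name,f):
    from station import grab_frame,camera_params
    c=camera_params(name);p,d=grab_frame(name)
    np.savez(f,p=p,d=d,K=c["mtx"],eye=c["eye"],o=c["orientation"])
    return load(f)
def world(L):
    p,d,K,e,Rm=L;v,u=np.mgrid[:d.shape[0],:d.shape[1]]
    c=np.stack([(u-K[0,2])/K[0,0]*d,(v-K[1,2])/K[1,1]*d,d],-1)
    return c@Rm.T+e
def onplane(L,u,v,z):
    p,d,K,e,Rm=L
    r=Rm@np.array([(u-K[0,2])/K[0,0],(v-K[1,2])/K[1,1],1]);return e+r*(z-e[2])/r[2]
def proj(L,P):
    p,d,K,e,Rm=L;c=(np.asarray(P)-e)@Rm
    return np.stack([K[0,0]*c[...,0]/c[...,2]+K[0,2],K[1,1]*c[...,1]/c[...,2]+K[1,2]],-1)
E
python3 - <<'E'
from h import *
L=load("top0.npz");p=L[0];W=world(L)
cv2.imwrite("pics/topA.png",cv2.resize(p[170:300,280:480,::-1],None,fx=4,fy=4,interpolation=cv2.INTER_CUBIC))
cv2.imwrite("pics/topB.png",cv2.resize(p[80:280,165:300,::-1],None,fx=3,fy=3,interpolation=cv2.INTER_CUBIC))
for u,v in [(327,222),(311,210),(340,207),(313,250),(344,246),(404,211),(455,234),(423,258),(242,171),(264,152),(256,207),(186,240),(212,197),(370,140),(300,100),(400,90),(215,125),(240,125),(408,250),(470,250),(380,230),(400,135),(300,265),(265,276),(450,125)]:
    print(u,v,W[v,u].round(3))
E
```

```text
327 222 [ 0.535 -0.031  0.017]
311 210 [0.568 0.016 0.01 ]
340 207 [ 0.581 -0.066  0.011]
313 250 [0.455 0.004 0.008]
344 246 [ 0.471 -0.083  0.009]
404 211 [ 0.581 -0.25   0.005]
455 234 [ 0.516 -0.384  0.044]
423 258 [ 0.45  -0.306 -0.001]
242 171 [0.668 0.219 0.026]
264 152 [0.729 0.162 0.023]
256 207 [0.566 0.171 0.023]
186 240 [0.459 0.35  0.046]
212 197 [ 0.593  0.304 -0.001]
370 140 [ 0.785 -0.145  0.018]
300 100 [0.764 0.048 0.309]
400 90 [ 0.797 -0.179  0.317]
215 125 [0.782 0.297 0.08 ]
240 125 [0.794 0.231 0.06 ]
408 250 [ 0.47  -0.264  0.001]
470 250 [ 0.475 -0.426  0.038]
380 230 [ 0.523 -0.184 -0.001]
400 135 [ 0.706 -0.189  0.272]
300 265 [0.41  0.037 0.024]
265 276 [0.376 0.133 0.001]
450 125 [ 0.731 -0.301  0.287]
```

View pics/topA.png

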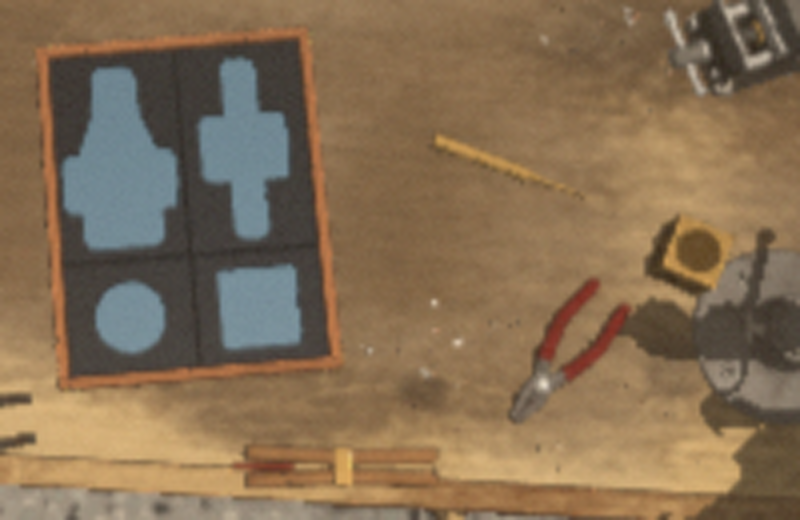

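View pics/topB.png

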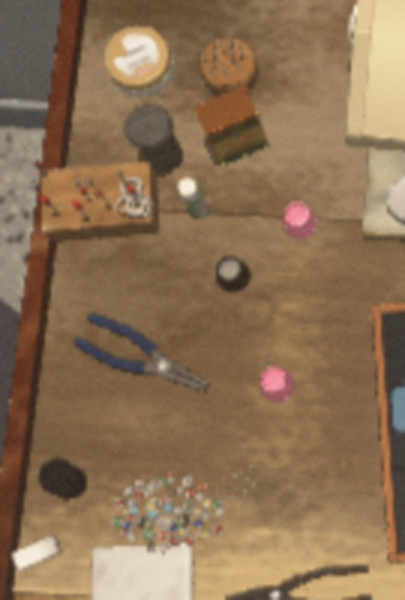

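```bash
python3 - <<'E'
from h import *
for n in("scene","top"):
    L=load(n+"0.npz");W=world(L)
    print(n)
    for lo,hi in [(0.01,.03),(.03,.06),(.06,.1),(.1,.2),(.2,.3),(.3,.4),(.4,.5),(.5,.6),(.6,.8),(.8,1.2)]:
        m=(L[1]>0)&(W[...,2]>lo)&(W[...,2]<hi)&(W[...,0]>0.3)&(W[...,0]<0.7)&(W[...,1]<-.33)&(W[...,1]>-.8)
        if m.sum(): q=W[m];print(lo,hi,m.sum(),np.percentile(q,[2,50,98],axis=0).round(3).tolist())
L=load("scene0.npz")
cv2.imwrite("pics/sceneA.png",cv2.resize(L[0][0:200,200:400,::-1],None,fx=3,fy=3,interpolation=cv2.INTER_CUBIC))
E
```

```text
scene
0.01 0.03 927 [[0.323, -0.784, 0.01], [0.508, -0.529, 0.025], [0.581, -0.361, 0.03]]
0.03 0.06 930 [[0.312, -0.785, 0.03], [0.506, -0.561, 0.035], [0.582, -0.365, 0.059]]
0.06 0.1 558 [[0.305, -0.785, 0.061], [0.452, -0.777, 0.08], [0.605, -0.435, 0.099]]
0.1 0.2 1820 [[0.31, -0.786, 0.103], [0.457, -0.774, 0.156], [0.672, -0.436, 0.198]]
0.2 0.3 1965 [[0.336, -0.784, 0.201], [0.482, -0.571, 0.245], [0.697, -0.436, 0.298]]
0.3 0.4 1851 [[0.413, -0.634, 0.303], [0.589, -0.557, 0.354], [0.697, -0.43, 0.398]]
0.4 0.5 324 [[0.423, -0.649, 0.4], [0.67, -0.6, 0.403], [0.699, -0.431, 0.419]]
top
0.01 0.03 1870 [[0.355, -0.781, 0.01], [0.525, -0.534, 0.026], [0.691, -0.367, 0.03]]
0.03 0.06 2339 [[0.362, -0.781, 0.03], [0.535, -0.527, 0.036], [0.694, -0.366, 0.059]]
0.06 0.1 1646 [[0.363, -0.782, 0.061], [0.576, -0.568, 0.079], [0.695, -0.391, 0.099]]
0.1 0.2 2719 [[0.383, -0.782, 0.102], [0.533, -0.594, 0.146], [0.692, -0.437, 0.198]]
0.2 0.3 2464 [[0.433, -0.636, 0.203], [0.603, -0.56, 0.26], [0.698, -0.345, 0.298]]
0.3 0.4 5169 [[0.413, -0.656, 0.305], [0.602, -0.583, 0.365], [0.694, -0.432, 0.399]]
0.4 0.5 2106 [[0.411, -0.648, 0.4], [0.62, -0.59, 0.405], [0.697, -0.43, 0.493]]
0.5 0.6 967 [[0.373, -0.495, 0.503], [0.458, -0.444, 0.567], [0.479, -0.44, 0.599]]
0.6 0.8 2739 [[0.301, -0.471, 0.603], [0.332, -0.414, 0.657], [0.476, -0.361, 0.7]]
```

View pics/sceneA.png

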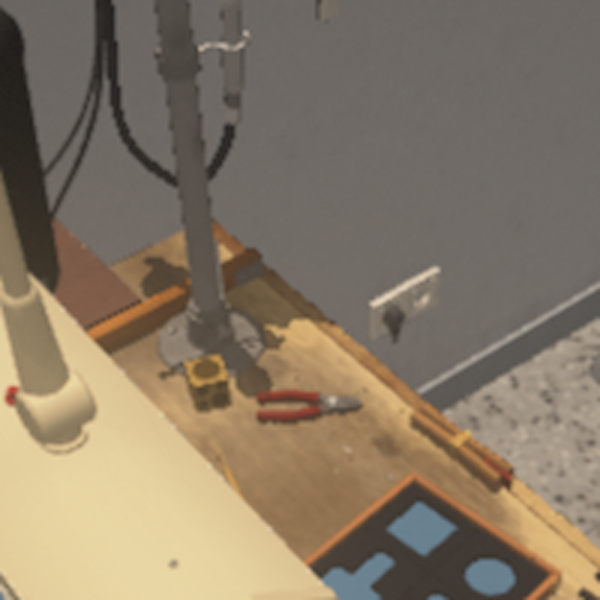

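```bash
python3 - <<'E'
from h import *
L=load("top0.npz");W=world(L)
for u,v in [(640-1,200),(600,215),(560,228),(520,240),(500,243),(480,248),(530,265),(540,250),(580,200),(575,300),(600,350),(630,290),(400,380),(330,390),(300,345),(485,240),(470,235),(462,250),(475,262),(490,260),(465,180),(420,10)]:
    print(u,v,W[v,u].round(3))
L=load("scene0.npz");W=world(L)
print(proj(L,[[.196,-.646,.4],[.475,-.45,0],[.475,-.45,.5]]))
for u,v in [(265,100),(262,60),(258,20),(279,20),(270,55),(268,108),(470,115),(460,50),(445,5),(480,5)]:
    print(u,v,W[v,u].round(3))
E
```

```text
639 200 [ 0.478 -0.447  0.663]
600 215 [ 0.471 -0.441  0.586]
560 228 [ 0.467 -0.436  0.481]
520 240 [ 0.467 -0.438  0.317]
500 243 [ 0.473 -0.437  0.214]
480 248 [ 0.476 -0.438  0.081]
530 265 [ 0.411 -0.434  0.367]
540 250 [ 0.491 -0.638 -0.003]
580 200 [ 0.57  -0.591  0.285]
575 300 [ 0.36  -0.78  -0.095]
600 350 [ 0.283 -0.348  0.712]
630 290 [ 0.359 -0.46   0.61 ]
400 380 [ 0.255 -0.097  0.821]
330 390 [ 0.236 -0.035  0.783]
300 345 [ 0.129  0.048 -0.693]
485 240 [ 0.509 -0.479  0.008]
470 235 [ 0.521 -0.437  0.007]
462 250 [ 0.478 -0.414  0.007]
475 262 [ 0.445 -0.446  0.018]
490 260 [ 0.454 -0.491  0.009]
465 180 [ 0.672 -0.415  0.041]
420 10 [ 0.787 -0.158  0.617]
[[294.12997459 -51.0430781 ]
 [269.09702345 114.84685989]
 [251.49891453 -31.68758891]]
265 100 [ 0.485 -0.448  0.073]
262 60 [ 0.482 -0.441  0.231]
258 20 [ 0.481 -0.439  0.364]
279 20 [ 0.414 -0.434  0.34 ]
270 55 [ 0.422 -0.49   0.195]
268 108 [ 0.488 -0.43   0.052]
470 115 [0.162 0.098 0.21 ]
460 50 [0.195 0.03  0.396]
445 5 [ 0.231 -0.018  0.506]
480 5 [0.187 0.043 0.517]
```

```bash
python3 - <<'E'
from h import *
L=load("top0.npz");p=L[0];W=world(L)
hsv=cv2.cvtColor(p,cv2.COLOR_RGB2HSV)
roi=np.zeros(p.shape[:2],np.uint8);roi[175:270,285:370]=1
m=((hsv[...,0]>90)&(hsv[...,0]<120)&(hsv[...,1]>60)&(hsv[...,2]>70)).astype(np.uint8)*roi
n,lab,st,ce=cv2.connectedComponentsWithStats(m)
for i in range(1,n):
    if st[i,4]<60: continue
    vv,uu=np.nonzero(lab==i)
    P=np.array([onplane(L,u,v,.010)[:2] for u,v in zip(uu,vv)])
    zz=np.median(W[lab==i][:,2])
    r=cv2.minAreaRect((P*1000).astype(np.float32))
    print(st[i],"cent",P.mean(0).round(4),"z",zz.round(4),"rect",np.round(r[0],1),np.round(r[1],1),r[2])
# tray rim by colour orange/height
for nm in("top0.npz","scene0.npz"):
    L=load(nm);W=world(L);z=W[...,2]
    box=(W[...,0]>.35)&(W[...,0]<.7)&(W[...,1]>-.2)&(W[...,1]<.15)
    for lo,hi in[(.005,.013),(.014,.020),(.020,.03)]:
        q=W[box&(z>lo)&(z<hi)];print(nm,lo,len(q),np.median(q[:,2]).round(4))
    hsv=cv2.cvtColor(L[0],cv2.COLOR_RGB2HSV)
    def obj(name,mask,h):
        n,lab,st,ce=cv2.connectedComponentsWithStats(mask.astype(np.uint8))
        for i in range(1,n):
            if st[i,4]<25: continue
            vv,uu=np.nonzero(lab==i)
            P=np.array([onplane(L,u,v,h)[:2] for u,v in zip(uu,vv)])
            r=cv2.minAreaRect((P*1000).astype(np.float32))
            print(nm,name,st[i],"cent",P.mean(0).round(4),"zmax",np.percentile(W[lab==i][:,2],[50,90]).round(3),"rect",np.round(r[0],1),np.round(r[1],1),round(r[2],1))
    near=lambda x,y,r:(np.hypot(W[...,0]-x,W[...,1]-y)<r)
    obj("red",((hsv[...,0]<8)|(hsv[...,0]>172))&(hsv[...,1]>120)&near(.46,-.31,.08),.006)
    obj("scr",(hsv[...,0]>12)&(hsv[...,0]<28)&(hsv[...,1]>125)&(hsv[...,2]>110)&near(.58,-.25,.075),.005)
    obj("loupe",(W[...,2]>.008)&near(.668,.219,.03),.02)
    obj("blocktop",(W[...,2]>.036)&(W[...,2]<.045)&near(.516,-.384,.04),.04)
E
```

```text
top0.npz 0.005 2795 0.0091
top0.npz 0.014 2449 0.0165
top0.npz 0.02 837 0.0221
top0.npz red [415 240  15  20  69] cent [ 0.4723 -0.2987] zmax [0.011 0.014] rect [ 473.8 -299.5] [11.9 66.2] 58.2
top0.npz red [421 247  16  18  66] cent [ 0.4558 -0.3213] zmax [0.011 0.014] rect [ 456.6 -322.7] [10.5 63.1] 48.7
top0.npz scr [388 203  33  15 118] cent [ 0.5845 -0.2433] zmax [0.007 0.01 ] rect [ 581.7 -249.8] [97.8 12.6] 70.6
top0.npz loupe [237 165  11  12  95] cent [0.6713 0.2218] zmax [0.024 0.029] rect [671.3 221.5] [30.9 30.8] 74.3
top0.npz blocktop [445 223  19  19 203] cent [ 0.5218 -0.3821] zmax [0.04  0.043] rect [ 521.4 -381.6] [40.5 40.7] 69.1
scene0.npz 0.005 2023 0.009
scene0.npz 0.014 1843 0.0162
scene0.npz 0.02 551 0.0219
scene0.npz red [286 130  20   4  52] cent [ 0.4567 -0.3232] zmax [0.011 0.014] rect [ 456.7 -324. ] [13.9 63.1] 50.9
scene0.npz red [286 135  21   5  56] cent [ 0.4714 -0.3001] zmax [0.01  0.013] rect [ 472.1 -300.5] [14.8 65.8] 60.3
scene0.npz loupe [352 280  12  14 131] cent [0.6766 0.2259] zmax [0.023 0.028] rect [676.6 224.6] [36.1 27.8] 47.6
scene0.npz blocktop [261 119  15  12 109] cent [ 0.5246 -0.3804] zmax [0.04  0.043] rect [ 524.9 -379.6] [44.4 39.4] 71.2
```

```bash
python3 - <<'E'
from h import *
for nm in("top0.npz","scene0.npz"):
    L=load(nm);p=L[0];W=world(L)
    hsv=cv2.cvtColor(p,cv2.COLOR_RGB2HSV)
    if nm[0]=="t":print(hsv[210,311],hsv[250,313],p[210,311])
    box=(W[...,0]>.35)&(W[...,0]<.7)&(W[...,1]>-.2)&(W[...,1]<.15)
    m=((p[...,2].astype(int)-p[...,0]>12)&(p[...,2]>80)&box).astype(np.uint8)
    n,lab,st,ce=cv2.connectedComponentsWithStats(m)
    for i in range(1,n):
        if st[i,4]<60: continue
        vv,uu=np.nonzero(lab==i)
        P=np.array([onplane(L,u,v,.009)[:2] for u,v in zip(uu,vv)])
        r=cv2.minAreaRect((P*1000).astype(np.float32))
        print(nm,st[i],"cent",P.mean(0).round(4),"z",np.median(W[lab==i][:,2]).round(4),"rect",np.round(r[0],1),np.round(r[1],1),round(r[2],1))
    rim=box&(W[...,2]>.0195)&(W[...,2]<.026)
    P=W[rim][:,:2]
    n,lab,st,ce=cv2.connectedComponentsWithStats(rim.astype(np.uint8))
    i=1+np.argmax(st[1:,4]);P=W[lab==i][:,:2]
    print("rim",cv2.minAreaRect((P*1000).astype(np.float32)))
E
```

```text
[ 99  60 148] [ 99  53 154] [113 138 148]
top0.npz [330 184  22  46 607] cent [ 0.5827 -0.0681] z 0.0082 rect [583.8 -67.8] [131.3  60.2] 2.8
top0.npz [296 187  29  46 875] cent [0.562  0.0197] z 0.0084 rect [570.5  18.9] [130.9  79.7] 3.8
top0.npz [334 236  21  21 383] cent [ 0.4699 -0.0835] z 0.0084 rect [470.  -83.9] [55.7 55.6] 7.5
top0.npz [304 240  17  18 243] cent [0.4578 0.0064] z 0.0084 rect [458.9   6.6] [47.6 44.9] 3.1
rim ((364.1982116699219, -138.29393005371094), (24.208492279052734, 119.93252563476562), 2.9419057369232178)
scene0.npz [329 167  23  18 230] cent [ 0.4678 -0.0847] z 0.0082 rect [467.8 -84.9] [52.6 52.9] 7.8
scene0.npz [308 184  23  24 268] cent [ 0.5639 -0.0685] z 0.0084 rect [558.1 -62.7] [67.7 72.4] 73.9
scene0.npz [355 186  17  13 159] cent [0.4554 0.0044] z 0.0081 rect [455.6   4.9] [46.4 43.1] 87.6
scene0.npz [319 198  40  34 700] cent [0.5613 0.0191] z 0.0082 rect [569.7  18.7] [131.   78.3] 4.8
rim ((366.25067138671875, -124.9946517944336), (27.00128936767578, 111.3506851196289), 2.770155906677246)
```

```bash
python3 - <<'E'
from h import *
for nm in("top0.npz","scene0.npz"):
    L=load(nm);W=world(L)
    for y in np.arange(-.45,.15,.05):
        q=W[(W[...,2]>.1)&(W[...,2]<.5)&(abs(W[...,1]-y)<.025)&(W[...,0]>.5)&(W[...,0]<1)]
        if len(q)>5:
            i=np.argsort(q[:,0])[len(q)//50];print(nm,round(y,2),q[i].round(3),"zmin",np.percentile(q[:,2],1).round(3))
E
```

```text
top0.npz -0.45 [ 0.502 -0.465  0.474] zmin 0.117
top0.npz -0.4 [ 0.69  -0.393  0.261] zmin 0.12
top0.npz -0.35 [ 0.692 -0.369  0.25 ] zmin 0.246
top0.npz -0.3 [ 0.694 -0.303  0.246] zmin 0.111
top0.npz -0.25 [ 0.697 -0.251  0.266] zmin 0.133
top0.npz -0.2 [ 0.699 -0.199  0.252] zmin 0.252
top0.npz -0.15 [ 0.702 -0.174  0.262] zmin 0.254
top0.npz -0.1 [ 0.704 -0.109  0.253] zmin 0.254
top0.npz -0.05 [ 0.707 -0.053  0.264] zmin 0.256
top0.npz -0.0 [0.709 0.001 0.263] zmin 0.26
top0.npz 0.05 [0.711 0.053 0.262] zmin 0.261
top0.npz 0.1 [0.711 0.09  0.276] zmin 0.102
scene0.npz -0.45 [ 0.786 -0.428  0.302] zmin 0.115
scene0.npz -0.4 [ 0.722 -0.411  0.279] zmin 0.104
scene0.npz -0.35 [ 0.699 -0.355  0.266] zmin 0.248
scene0.npz -0.3 [ 0.703 -0.288  0.269] zmin 0.102
scene0.npz -0.25 [ 0.707 -0.256  0.274] zmin 0.102
scene0.npz -0.2 [ 0.705 -0.221  0.274] zmin 0.104
scene0.npz -0.15 [ 0.713 -0.142  0.278] zmin 0.107
scene0.npz -0.1 [ 0.713 -0.079  0.278] zmin 0.104
scene0.npz -0.05 [ 0.714 -0.033  0.281] zmin 0.108
scene0.npz -0.0 [ 0.716 -0.01   0.282] zmin 0.102
scene0.npz 0.05 [0.72  0.058 0.286] zmin 0.101
scene0.npz 0.1 [0.722 0.093 0.288] zmin 0.1
```

Emit:
arm_command --targets '[[[0, 0, 0], [-20, 30, 0], 0], [[0, 0, 0], [-20, 30, 0], 0], [[0, 0, 0], [-20, 30, 0], 0], [[0, 0, 0], [-20, 30, 0], 0], [[0, 0, 0], [-20, 30, 0], 0], [[0, 0, 0], [-20, 30, 0], 0], [[0, 0, 0], [-10, 15, 0], 0]]'

```text
t: 0.85
eef_pos: [0.0646, -0.4486, 0.4046]
ee_rot: [3.141, 0.0, -2.847]
force: [1.3, -1.4, 0.9]
width: 0.0878
```

Emit:
arm_command --targets '[[[0, 0, 0.11], [40, 24, 0], 0], [[0, 0, 0.11], [46, 18, 0], 0], [[0, 0, 0.11], [45, 19, 0], 0], [[0, 0, 0.11], [43, 22, 0], 0], [[0, 0, 0.11], [40, 26, 0], 0], [[0, 0, 0.11], [37, 31, 0], 0], [[0, 0, 0.11], [33, 35, 0], 0], [[0, 0, 0.11], [29, 39, 0], 0]]'

```text
t: 1.65
eef_pos: [0.3807, -0.2353, 0.4047]
ee_rot: [-3.141, -0.0, -1.962]
force: [1.1, -0.4, 0.0]
width: 0.0876
```

Emit:
arm_command --targets '[[[0, 0, 0.04], [45, 8, 0], 0], [[0, 0, 0.012], [45, 8, 0], 0], [[0, 0, 0], [45, 8, -20], 0], [[0, 0, 0], [40, 5, -25], 0], [[0, 0, 0], [0, 0, 0], 0]]'

```text
t: 2.15
eef_pos: [0.5576, -0.2067, 0.3538]
ee_rot: [3.134, -0.002, -1.913]
force: [-1.1, -0.3, -0.4]
width: 0.0878
```

```bash
python3 - <<'E'
from h import *
L=snap("wrist","w1.npz");cv2.imwrite("pics/w1.png",L[0][:,:,::-1])
L=snap("top","t1.npz");cv2.imwrite("pics/t1.png",L[0][:,:,::-1])
from station import get_state
s=get_state();print(s["q"].round(3),s["eef_pos"].round(4),s["ee_rot"].round(3))
E
```

```text
[-0.028  0.26  -0.241 -0.    -1.074 -0.315] [ 0.5549 -0.2075  0.3576] [ 3.138e+00 -1.000e-03 -1.914e+00]
```

View pics/w1.png

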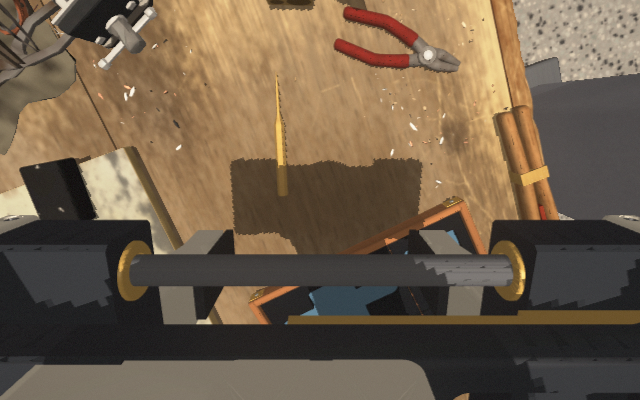

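View pics/t1.png

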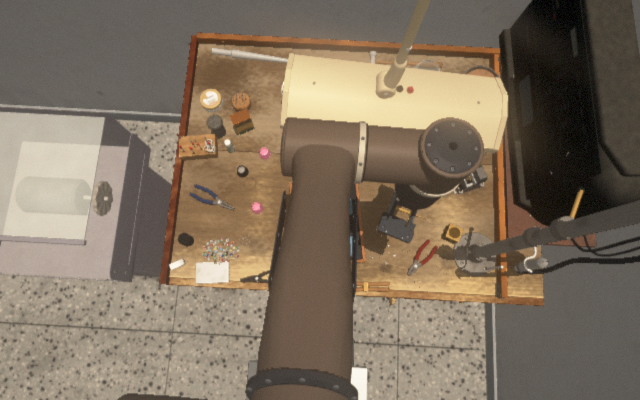

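```bash
python3 - <<'E'
from h import *
L=load("t1.npz");W=world(L)
for u,v in [(450,145),(450,120),(475,145),(425,145),(370,150),(300,150),(285,150),(320,120),(400,150),(400,180),(420,190),(400,225),(385,225),(410,240),(430,190)]:
    print(u,v,W[v,u].round(3))
L=load("w1.npz");W=world(L);p=L[0]
for u,v in [(277,75),(279,110),(281,140),(282,175),(282,193),(200,120),(460,120),(455,67),(428,55)]:
    print(u,v,W[v,u].round(4))
hsv=cv2.cvtColor(p,cv2.COLOR_RGB2HSV)
for (u,v) in [(277,80),(279,110),(281,140),(282,185)]:
    w=hsv[v,u-12:u+13];print(v,onplane(L,u,v,.005).round(4),[tuple(x) for x in p[v,u-8:u+9:2]])
E
```

```text
450 145 [ 0.559 -0.203  0.619]
450 120 [ 0.6   -0.205  0.616]
475 145 [ 0.561 -0.241  0.618]
425 145 [ 0.557 -0.166  0.619]
370 150 [ 0.551 -0.086  0.6  ]
300 150 [0.543 0.022 0.606]
285 150 [0.544 0.045 0.598]
320 120 [ 0.601 -0.006  0.587]
400 150 [ 0.553 -0.132  0.601]
400 180 [ 0.515 -0.138  0.567]
420 190 [ 0.515 -0.183  0.509]
400 225 [ 0.491 -0.189  0.286]
385 225 [ 0.489 -0.156  0.287]
410 240 [ 0.458 -0.211  0.289]
430 190 [ 0.511 -0.196  0.528]
277 75 [ 5.616e-01 -3.126e-01  1.000e-04]
279 110 [ 0.571  -0.2822  0.0046]
281 140 [ 0.5789 -0.2555  0.0088]
282 175 [ 0.5906 -0.2233  0.0077]
282 193 [ 0.597  -0.2065  0.0091]
200 120 [ 6.469e-01 -2.993e-01 -2.000e-04]
460 120 [ 4.093e-01 -2.144e-01 -2.000e-04]
455 67 [ 0.4061 -0.2635  0.0094]
428 55 [ 0.4274 -0.2815  0.012 ]
80 [ 0.5629 -0.3079  0.005 ] [(np.uint8(169), np.uint8(133), np.uint8(94)), (np.uint8(171), np.uint8(136), np.uint8(97)), (np.uint8(175), np.uint8(140), np.uint8(97)), (np.uint8(180), np.uint8(142), np.uint8(89)), (np.uint8(181), np.uint8(142), np.uint8(85)), (np.uint8(189), np.uint8(152), np.uint8(106)), (np.
[... 762 characters left out ...]
(245), np.uint8(203), np.uint8(107)), (np.uint8(240), np.uint8(195), np.uint8(104)), (np.uint8(164), np.uint8(127), np.uint8(70)), (np.uint8(166), np.uint8(132), np.uint8(92)), (np.uint8(175), np.uint8(139), np.uint8(99)), (np.uint8(157), np.uint8(124), np.uint8(89))]
185 [ 0.5947 -0.2134  0.005 ] [(np.uint8(79), np.uint8(62), np.uint8(41)), (np.uint8(75), np.uint8(58), np.uint8(40)), (np.uint8(104), np.uint8(80), np.uint8(43)), (np.uint8(119), np.uint8(92), np.uint8(51)), (np.uint8(119), np.uint8(92), np.uint8(52)), (np.uint8(112), np.uint8(85), np.uint8(46)), (np.uint8(108), np.uint8(82), np.uint8(45)), (np.uint8(77), np.uint8(60), np.uint8(40)), (np.uint8(78), np.uint8(61), np.uint8(44))]
```

Emit:
arm_command --targets '[[[0, 0, 0.01], [25, -42, 0], 0], [[0, 0, 0], [0, -3, -45], 0], [[0, 0, 0], [0, 0, -45], 0], [[0, 0, 0], [0, 0, -45], 0], [[0, 0, 0], [0, 0, -30], 0], [[0, 0, 0], [0, 0, -12], 0], [[0, 0, 0], [0, 0, 0], 0]]'

```text
t: 2.95
eef_pos: [0.5785, -0.2531, 0.1824]
ee_rot: [3.14, -0.0, -1.905]
force: [0.6, 0.3, 0.5]
width: 0.0875
```

Emit:
arm_command --targets '[[[0, 0, 0], [0, 0, -2], 0.5], [[0, 0, 0], [0, 0, 0], 1], [[0, 0, 0], [0, 0, 0], 1], [[0, 0, 0], [0, 0, 0], 1], [[0, 0, 0], [0, 0, 0], 1], [[0, 0, 0], [0, 0, 0], 1], [[0, 0, 0], [0, 0, 0], 1]]' --squeeze 20

```text
t: 3.65
eef_pos: [0.5791, -0.2529, 0.1807]
ee_rot: [-3.142, 0.0, -1.905]
force: [-0.5, -0.6, 0.5]
width: 0.037
```

Emit:
arm_command --targets '[[[0, 0, 0], [0, 0, 0], 1], [[0, 0, 0], [0, 0, 0], 1], [[0, 0, 0], [0, 0, 0], 1], [[0, 0, 0], [0, 0, 0], 1], [[0, 0, 0], [0, 0, 0], 1]]'

```text
t: 4.15
eef_pos: [0.5791, -0.2529, 0.1806]
ee_rot: [3.142, 0.0, -1.905]
force: [0.9, 0.9, 1.0]
width: 0.0082
```

Emit:
arm_command --targets '[[[0, 0, 0], [0, 0, 40], 1], [[0, 0, -0.14], [0, 10, 45], 1], [[0, 0, -0.14], [0, 35, 15], 1], [[0, 0, -0.14], [4, 40, 0], 1], [[0, 0, -0.14], [4, 45, 0], 1], [[0, 0, -0.14], [4, 45, 0], 1], [[0, 0, -0.14], [0, 11, 0], 1], [[0, 0, -0.14], [0, 0, 0], 1]]'

```text
t: 4.95
eef_pos: [0.5912, -0.0645, 0.2808]
ee_rot: [3.141, 0.0, -2.887]
force: [-0.5, 0.6, -0.2]
width: 0.0084
```

Emit:
arm_command --targets '[[[0, 0, -0.13], [0, 0, 0], 1], [[0, 0, 0], [0, 0, 0], 1]]'

```text
t: 5.15
eef_pos: [0.591, -0.0665, 0.2807]
ee_rot: [3.142, -0.0, -3.016]
force: [-0.2, 0.0, -0.8]
width: 0.0083
```

```bash
python3 - <<'E'
from h import *
L=snap("wrist","w2.npz");cv2.imwrite("pics/w2.png",L[0][:,:,::-1])
L=snap("scene","s2.npz");cv2.imwrite("pics/s2.png",cv2.resize(L[0][80:280,180:440,::-1],None,fx=3,fy=3))
from station import get_state
s=get_state();print(s["q"].round(3),s["eef_pos"].round(4),s["ee_rot"].round(3),s["width"])
E
```

```text
[ 0.216  0.336 -0.329 -0.    -0.906 -1.656] [ 0.591  -0.0669  0.2806] [ 3.142 -0.    -3.011] 0.00832606616719583
```

View pics/w2.png

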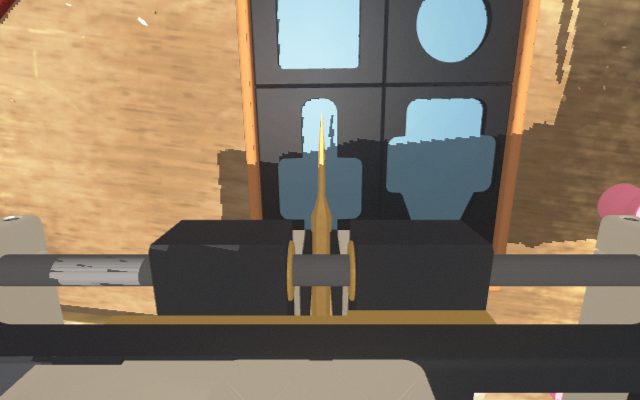

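View pics/s2.png

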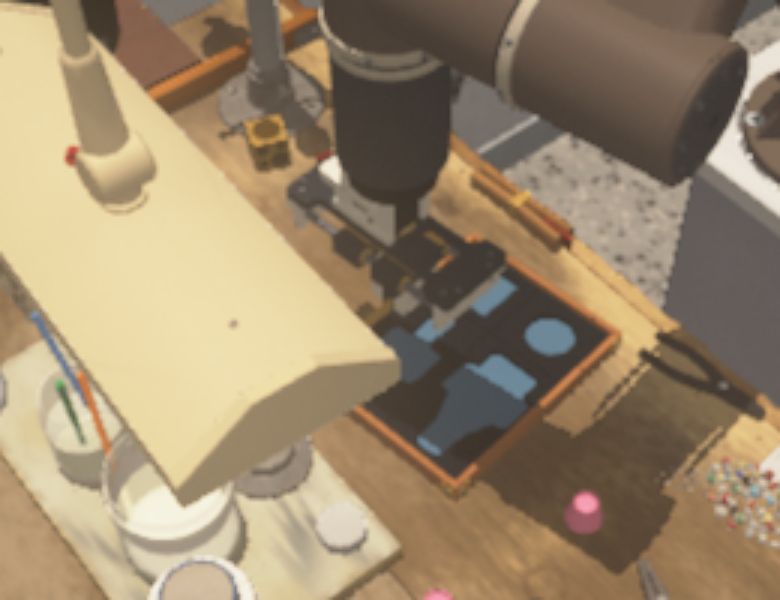

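```bash
python3 - <<'E'
from h import *
L=load("w2.npz")
for n,u,v in [("scoopL",280,190),("scoopR",361,190),("scoop near(-x) edge",320,158),("end -x",319,98),("endL",303,130),("endR",337,130),("blk L",278,40),("blk R",359,40),("blk +x",318,69),("loupeL",416,27),("loupeR",487,27),("loupe+x",451,62),("cut scoopL",387,165),("cut scoopR",494,165),("cut -x end",443,98)]:
    zz=.016 if 0 else .009
    print(n,onplane(L,u,v,.009)[:2].round(4),onplane(L,u,v,.016)[:2].round(4))
E
```

```text
scoopL [ 0.5887 -0.0982] [ 0.587  -0.0975]
scoopR [ 0.5809 -0.0363] [ 0.5794 -0.0374]
scoop near(-x) edge [ 0.5604 -0.0707] [ 0.5594 -0.0708]
end -x [ 0.5175 -0.0768] [ 0.5177 -0.0767]
endL [ 0.5414 -0.0857] [ 0.5409 -0.0854]
endR [ 0.5383 -0.0608] [ 0.5379 -0.0612]
blk L [ 0.4829 -0.1096] [ 0.4841 -0.1086]
blk R [ 0.4759 -0.0541] [ 0.4773 -0.0547]
blk +x [ 0.4981 -0.0799] [ 0.4989 -0.0797]
loupeL [ 0.463  -0.0167] [ 0.4647 -0.0183]
loupeR [0.457  0.0314] [0.4589 0.0285]
loupe+x [0.482 0.012] [0.4831 0.0096]
cut scoopL [ 0.5593 -0.0198] [ 0.5583 -0.0213]
cut scoopR [0.5492 0.0603] [0.5485 0.0566]
cut -x end [0.5064 0.0116] [0.5069 0.0092]
```

Emit:
arm_command --targets '[[[0, 0, 0], [1, 0, -40], 1], [[0, 0, 0], [0, 0, -30], 1], [[0, 0, 0], [0, 0, -10], 1], [[0, 0, 0], [0, 0, -5], 1], [[0, 0, 0], [0, 0, -4], 1], [[0, 0, 0], [0, 0, 0], 1]]'

```text
t: 5.85
eef_pos: [0.5925, -0.0669, 0.1924]
ee_rot: [-3.142, 0.001, -3.014]
force: [-0.3, -0.5, -0.1]
width: 0.0084
```

Emit:
arm_command --targets '[[[0, 0, 0], [0, 0, -1], 1], [[0, 0, 0], [0, 0, 0], 1], [[0, 0, 0], [0, 0, 0], 1]]'

```text
t: 6.15
eef_pos: [0.5923, -0.0668, 0.1913]
ee_rot: [3.142, 0.001, -3.015]
force: [-0.7, -0.5, -0.6]
width: 0.0083
```

Emit:
arm_command --targets '[[[0, 0, 0], [0, 0, -1], 1], [[0, 0, 0], [0, 0, 0], 1], [[0, 0, 0], [0, 0, 0], 0.82], [[0, 0, 0], [0, 0, 0], 0.82], [[0, 0, 0], [0, 0, 0], 0.82]]'

```text
t: 6.65
eef_pos: [0.5921, -0.0669, 0.1897]
ee_rot: [-3.142, 0.0, -3.015]
force: [-0.2, 0.0, -0.2]
width: 0.0156
```

Emit:
arm_command --targets '[[[0, 0, 0], [0, 0, 10], 0.82], [[0, 0, 0], [0, 0, 20], 0.5], [[0, 0, 0], [0, 0, 40], 0], [[0, 0, 0], [20, 0, 40], 0], [[0, 0, 0], [20, 0, 20], 0], [[0, 0, 0], [0, 0, 0], 0]]'

```text
t: 7.25
eef_pos: [0.6348, -0.0668, 0.3245]
ee_rot: [-3.141, 0.008, -3.014]
force: [-1.1, 1.0, -0.0]
width: 0.0499
```

```bash
python3 - <<'E'
from h import *
L=snap("wrist","w3.npz");cv2.imwrite("pics/w3.png",L[0][:,:,::-1])
from station import get_state
s=get_state();print(s["q"].round(3),s["eef_pos"].round(4),s["ee_rot"].round(3),s["width"])
E
```

```text
[ 0.201  0.357 -0.19   0.    -1.021 -1.645] [ 0.633  -0.0668  0.3219] [ 3.141  0.004 -3.015] 0.05426529014594111
```

View pics/w3.png

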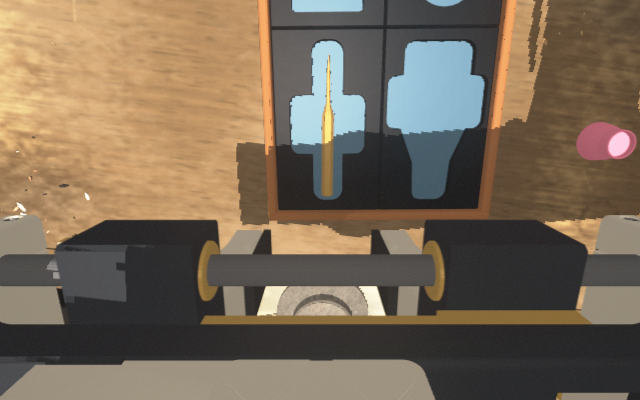

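```bash
python3 - <<'E'
from h import *
L=load("w1.npz");p=L[0];W=world(L)
hsv=cv2.cvtColor(p,cv2.COLOR_RGB2HSV)
m=((hsv[...,0]<8)|(hsv[...,0]>172))&(hsv[...,1]>140)&(W[...,1]<-.2)&(W[...,0]<.6)&(W[...,0]>.38)
n,lab,st,ce=cv2.connectedComponentsWithStats(m.astype(np.uint8))
C=[]
for i in range(1,n):
    if st[i,4]<100: continue
    q=W[lab==i];P=q[:,:2];c=P.mean(0);C.append(c)
    print(st[i],c.round(4),np.percentile(q[:,2],[50,95]).round(4),P[np.argmin(P@[-.79,.61])].round(4),P[np.argmax(P@[-.79,.61])].round(4))
# full cutters by height
mm=(W[...,2]>.004)&(W[...,2]<.02)&(W[...,0]>.38)&(W[...,0]<.53)&(W[...,1]<-.24)&(W[...,1]>-.36)
n,lab,st,ce=cv2.connectedComponentsWithStats(mm.astype(np.uint8));i=1+np.argmax(st[1:,4]);P=W[lab==i][:,:2]
print(st[i],"rect",cv2.minAreaRect((P*1000).astype(np.float32)))
h=(C[0]+C[1])/2
for a in(138,140,142,144,146):
    d=np.array([np.cos(np.radians(a)),np.sin(np.radians(a))]);s=(P@d);t=P@np.array([-d[1],d[0]])
    print(a,s.min().round(4),s.max().round(4),(s.max()-s.min()).round(4),t.min().round(4),t.max().round(4),"jaw t",t[s>s.max()-.02].mean().round(4),"mid",((t.min()+t.max())/2).round(4))
E
```

```text
[ 344    7   74   39 1026] [ 0.4591 -0.3202] [0.0102 0.0119] [ 0.4862 -0.3416] [ 0.4279 -0.3027]
[334  39  75  29 933] [ 0.4744 -0.298 ] [0.0102 0.0118] [ 0.5037 -0.3179] [ 0.4456 -0.2795]
[ 333    6  127   66 3111] rect ((448.8729553222656, -297.2364807128906), (42.60977554321289, 114.46673583984375), 53.61448287963867)
138 -0.5907 -0.4752 0.1156 -0.1031 -0.0599 jaw t -0.0756 mid -0.0815
140 -0.5929 -0.4776 0.1153 -0.0834 -0.0406 jaw t -0.0585 mid -0.062
142 -0.5943 -0.4794 0.1149 -0.064 -0.0213 jaw t -0.0414 mid -0.0426
144 -0.5952 -0.4806 0.1146 -0.0445 -0.002 jaw t -0.0242 mid -0.0232
146 -0.5962 -0.481 0.1151 -0.025 0.0174 jaw t -0.007 mid -0.0038
```

Emit:
arm_command --targets '[[[0, 0, 0.14], [-19, -18, 0], 0], [[0, 0, 0.14], [-19, -18, 0], 0], [[0, 0, 0.14], [-19, -18, 0], 0], [[0, 0, 0.14], [-19, -18, 0], 0], [[0, 0, 0.14], [-19, -18, 0], 0], [[0, 0, 0.14], [-19, -18, 0], 0], [[0, 0, 0.14], [-19, -18, 0], 0], [[0, 0, 0.14], [-19, -18, 0], 0]]'

```text
t: 8.1
eef_pos: [0.4781, -0.2113, 0.3188]
ee_rot: [3.14, -0.0, -1.889]
force: [-0.6, -0.1, 0.1]
width: 0.0874
```

Emit:
arm_command --targets '[[[0, 0, 0.14], [0, -12, 0], 0], [[0, 0, 0.14], [0, -12, 0], 0], [[0, 0, 0.14], [0, -12, -10], 0], [[0, 0, 0.14], [0, -12, -10], 0], [[0, 0, 0.14], [-4, -12, -10], 0], [[0, 0, 0.14], [-4, -12, -10], 0], [[0, 0, 0.14], [-4, -12, -10], 0], [[0, 0, 0.14], [-4, -12, -10], 0]]'

```text
t: 8.9
eef_pos: [0.4628, -0.307, 0.2584]
ee_rot: [3.141, 0.002, -0.769]
force: [0.1, 0.2, -1.1]
width: 0.0873
```

Emit:
arm_command --targets '[[[0, 0, 0.13], [3, -2, -20], 0], [[0, 0, 0], [0, 0, -20], 0], [[0, 0, 0], [0, 0, -20], 0], [[0, 0, 0], [0, 0, -11], 0], [[0, 0, 0], [0, 0, -4], 0], [[0, 0, 0], [0, 0, 0], 0]]'

```text
t: 9.5
eef_pos: [0.4668, -0.3087, 0.1843]
ee_rot: [3.141, 0.001, -0.645]
force: [0.3, 1.0, 0.1]
width: 0.0875
```

```bash
python3 - <<'E'
from h import *
L=snap("wrist","w4.npz");L2=snap("scene","s4.npz");cv2.imwrite("pics/s4.png",cv2.resize(L2[0][60:200,180:380,::-1],None,fx=4,fy=4))
from station import get_state
s=get_state();print(s["q"].round(3),s["eef_pos"].round(4),s["ee_rot"].round(3),s["width"],s["force"])
E
```

```text
[-0.235  0.411 -0.496  0.    -0.663  1.161] [ 0.4673 -0.3089  0.1853] [-3.141e+00 -1.000e-03 -6.450e-01] 0.08778462524636212 [0.07935238 0.16134261 0.91965046]
```

View pics/s4.png

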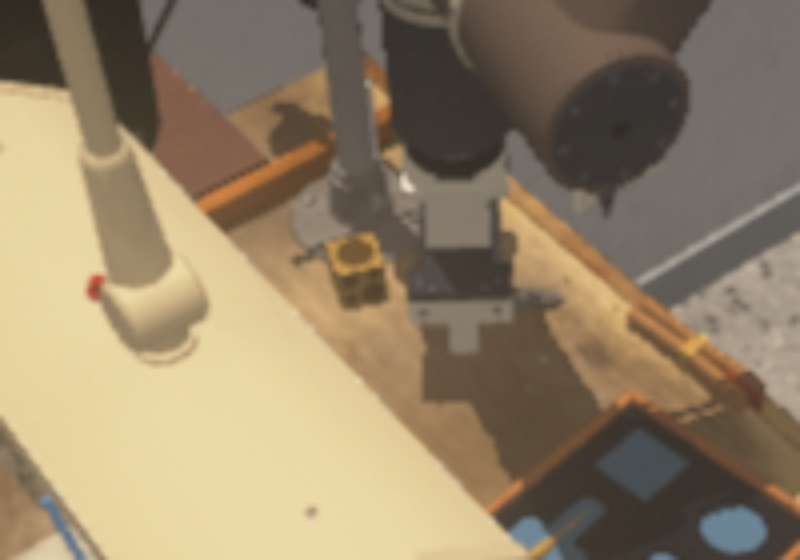

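Emit:
arm_command --targets '[[[0, 0, 0], [-2, 0, -3], 0.5], [[0, 0, 0], [0, 0, 0], 1], [[0, 0, 0], [0, 0, 0], 1], [[0, 0, 0], [0, 0, 0], 1], [[0, 0, 0], [0, 0, 0], 1], [[0, 0, 0], [0, 0, 0], 1], [[0, 0, 0], [0, 0, 0], 1], [[0, 0, 0], [0, 0, 0], 1]]' --squeeze 25

```text
t: 10.4
eef_pos: [0.4651, -0.3089, 0.1817]
ee_rot: [3.142, 0.0, -0.645]
force: [-0.0, 0.5, 1.2]
width: 0.0388
```

Emit:
arm_command --targets '[[[0, 0, 0], [0, 0, 0], 1], [[0, 0, 0], [0, 0, 5], 1], [[0, 0, 0], [0, 0, 5], 1], [[0, 0, 0], [0, 0, 30], 1], [[0, 0, 0], [0, 0, 40], 1], [[0, 0, 0], [0, 0, 0], 1]]'

```text
t: 11.0
eef_pos: [0.467, -0.3096, 0.2673]
ee_rot: [-3.139, -0.009, -0.644]
force: [1.6, 0.6, -0.5]
width: 0.0388
```

```bash
python3 - <<'E'
from h import *
L=snap("wrist","w5.npz");cv2.imwrite("pics/w5.png",L[0][:,:,::-1]);L2=snap("scene","s5.npz");cv2.imwrite("pics/s5.png",cv2.resize(L2[0][60:200,180:380,::-1],None,fx=4,fy=4))
E
```

```text
(no output)
```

View pics/w5.png

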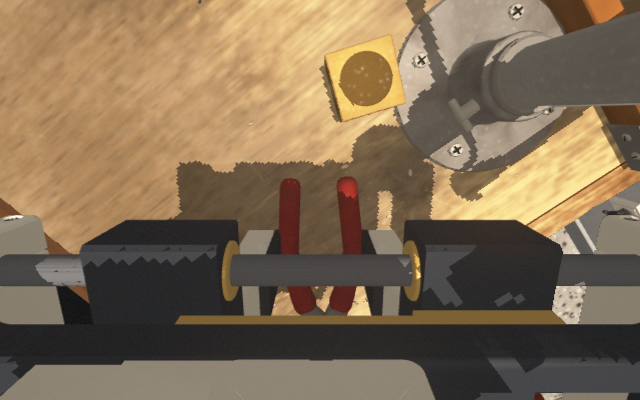

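View pics/s5.png

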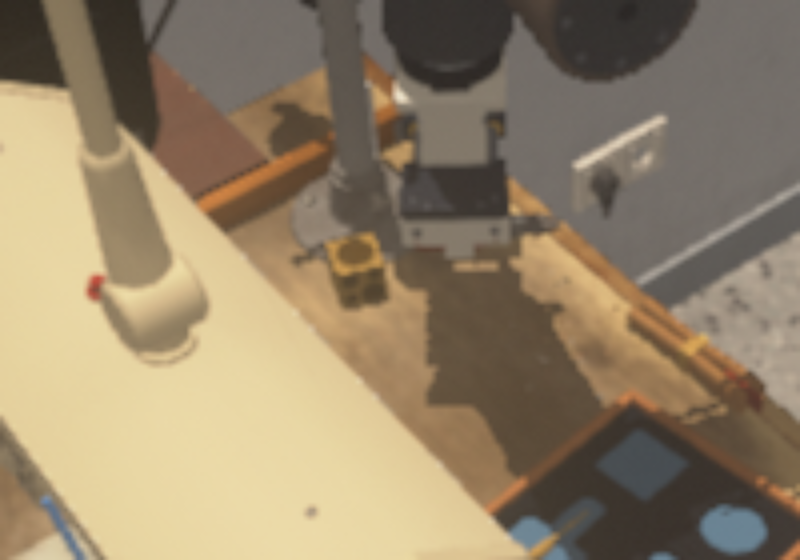

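Emit:
arm_command --targets '[[[0, 0, 0], [5, 40, 0], 1], [[0, 0, -0.14], [5, 30, 0], 1], [[0, 0, -0.14], [5, 20, 0], 1], [[0, 0, -0.14], [5, 20, 0], 1], [[0, 0, -0.14], [5, 20, 0], 1], [[0, 0, -0.14], [5, 20, 0], 1], [[0, 0, -0.14], [5, 20, 0], 1], [[0, 0, -0.14], [5, 20, 0], 1]]'

```text
t: 11.9
eef_pos: [0.5047, -0.118, 0.2606]
ee_rot: [3.139, -0.0, -1.631]
force: [0.4, -0.2, 0.2]
width: 0.0386
```

Emit:
arm_command --targets '[[[0, 0, -0.14], [5, 20, 0], 1], [[0, 0, -0.14], [5, 20, 0], 1], [[0, 0, -0.14], [5, 20, 0], 1], [[0, 0, -0.14], [5, 20, 0], 1], [[0, 0, -0.14], [5, 20, 0], 1], [[0, 0, -0.14], [5, 20, 0], 1], [[0, 0, -0.14], [5, 18, 0], 1], [[0, 0, -0.14], [9, 0, 0], 1]]'

```text
t: 12.7
eef_pos: [0.5487, 0.0207, 0.2606]
ee_rot: [3.141, -0.002, -2.749]
force: [-0.4, -0.0, -1.6]
width: 0.0388
```

Emit:
arm_command --targets '[[[0, 0, -0.13], [0, 0, 0], 1], [[0, 0, -0.14], [0, 0, 0], 1], [[0, 0, 0], [0, 0, 0], 1]]'

```text
t: 13.0
eef_pos: [0.5486, 0.0191, 0.2605]
ee_rot: [-3.141, -0.002, -3.017]
force: [-0.3, -0.2, -0.9]
width: 0.0385
```

```bash
python3 - <<'E'
from h import *
L=snap("wrist","w6.npz");cv2.imwrite("pics/w6.png",L[0][:,:,::-1])
from station import get_state
s=get_state();print(s["q"].round(3),s["eef_pos"].round(4),s["ee_rot"].round(3),s["width"],s["force"])
E
```

```text
[ 0.391  0.293 -0.451 -0.    -0.828 -1.832] [0.5487 0.019  0.2607] [-3.141e+00 -2.000e-03 -3.012e+00] 0.038811849504060005 [-0.18714089 -0.76888936 -1.07919541]
```

View pics/w6.png

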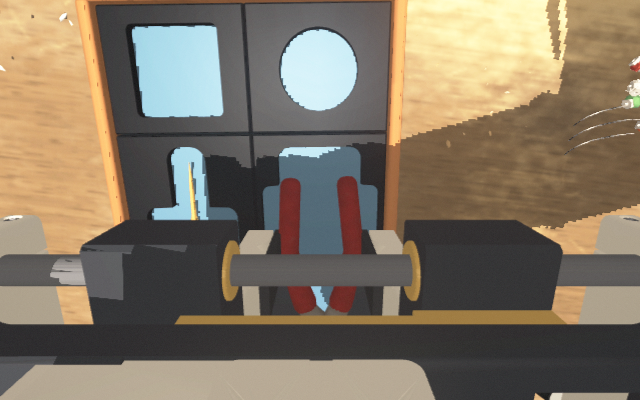

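Emit:
arm_command --targets '[[[0, 0, 0], [2.5, 0, -30], 1], [[0, 0, 0], [0, 0, -20], 1], [[0, 0, 0], [0, 0, -10], 1], [[0, 0, 0], [0, 0, -4], 1], [[0, 0, 0], [0, 0, 0], 1], [[0, 0, 0], [0, 0, 0], 1]]'

```text
t: 13.65
eef_pos: [0.552, 0.0192, 0.1984]
ee_rot: [3.141, 0.001, -3.014]
force: [-0.1, 0.9, -1.0]
width: 0.039
```

Emit:
arm_command --targets '[[[0, 0, 0], [0, 0, -3], 1], [[0, 0, 0], [0, 0, 0], 1], [[0, 0, 0], [0, 0, 0], 1]]'

```text
t: 13.95
eef_pos: [0.5516, 0.0191, 0.195]
ee_rot: [3.141, 0.001, -3.015]
force: [-0.7, -0.1, -0.6]
width: 0.0385
```

Emit:
arm_command --targets '[[[0, 0, 0], [0, 0, -1], 1], [[0, 0, 0], [0, 0, 0], 1], [[0, 0, 0], [0, 0, 0], 1]]'

```text
t: 14.25
eef_pos: [0.5516, 0.0191, 0.1937]
ee_rot: [-3.142, -0.0, -3.015]
force: [-0.2, 0.3, -0.7]
width: 0.0391
```

Emit:
arm_command --targets '[[[0, 0, 0], [0, 0, 0], 0.5], [[0, 0, 0], [0, 0, 0], 0.5], [[0, 0, 0], [0, 0, 0], 0.5], [[0, 0, 0], [0, 0, 5], 0.4], [[0, 0, 0], [0, 0, 10], 0], [[0, 0, 0], [10, 0, 40], 0], [[0, 0, 0], [40, 0, 40], 0], [[0, 0, 0], [30, 0, 30], 0]]'

```text
t: 15.05
eef_pos: [0.628, 0.0191, 0.3179]
ee_rot: [3.142, 0.003, -3.014]
force: [1.1, 0.2, 0.7]
width: 0.0786
```

```bash
python3 - <<'E'
from h import *
L=snap("wrist","w7.npz");cv2.imwrite("pics/w7.png",L[0][:,:,::-1]);W=world(L)
from station import get_state
s=get_state();print(s["q"].round(3),s["eef_pos"].round(4),s["ee_rot"].round(3),s["width"],s["force"])
E
```

```text
[ 0.339  0.349 -0.201  0.004 -1.01  -1.783] [0.6333 0.0194 0.323 ] [-3.14   0.012 -3.013] 0.08265175281790407 [10.23759508  0.54507609  8.69331493]
```

View pics/w7.png

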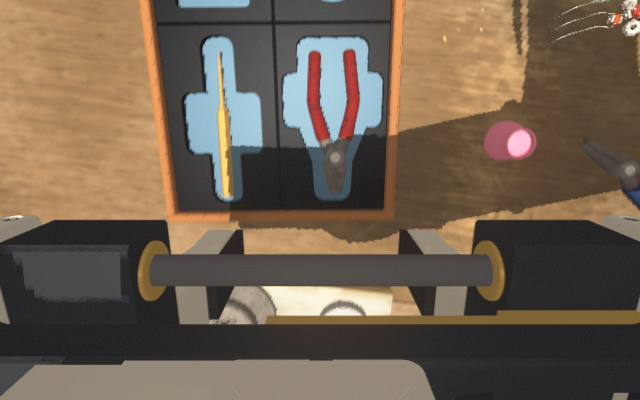

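Emit:
arm_command --targets '[[[0, 0, 0], [0, 0, 0], 0], [[0, 0, 0], [0, 0, 0], 0]]'

```text
t: 15.3
eef_pos: [0.6264, 0.019, 0.3141]
ee_rot: [3.141, -0.0, -3.015]
force: [-0.5, 0.7, -0.3]
width: 0.0873
```

```bash
python3 - <<'E'
from h import *
L=load("w7.npz");W=world(L)
hsv=cv2.cvtColor(L[0],cv2.COLOR_RGB2HSV)
m=((hsv[...,0]<8)|(hsv[...,0]>172))&(hsv[...,1]>140)&(np.hypot(W[...,0]-.571,W[...,1]-.02)<.08)
print("handles z",np.percentile(W[m][:,2],[5,50,95]).round(4))
for u,v in [(336,160),(333,185),(222,90),(227,180),(200,110),(360,75),(260,180),(300,75)]:print(u,v,W[v,u].round(4))
E
```

```text
handles z [0.0167 0.0184 0.0198]
336 160 [0.6019 0.0288 0.0204]
333 185 [0.6241 0.0295 0.0167]
222 90 [ 0.5583 -0.0702  0.0124]
227 180 [ 0.6314 -0.061   0.0163]
200 110 [ 0.5766 -0.089   0.0076]
360 75 [0.5324 0.0393 0.0086]
260 180 [ 0.6283 -0.0334  0.0143]
300 75 [ 0.5384 -0.0092  0.0063]
```

```bash
python3 - <<'E'
from h import *
for nm in("top0.npz","scene0.npz"):
    L=load(nm);W=world(L)
    m=(np.hypot(W[...,0]-.672,W[...,1]-.222)<.03)&(W[...,2]>.005)
    q=W[m]
    print(nm,len(q),"bbox",q.min(0).round(4),q.max(0).round(4))
    t=q[q[:,2]>.022];print("top",t[:,:2].mean(0).round(4),cv2.minEnclosingCircle((t[:,:2]*1000).astype(np.float32)),cv2.minEnclosingCircle((q[:,:2]*1000).astype(np.float32)))
L=load("scene0.npz")
print(proj(L,[.672,.222,.028]))
E
```

```text
top0.npz 110 bbox [0.6529 0.1969 0.005 ] [0.6961 0.2404 0.0344]
top [0.6731 0.2229] ((672.4385986328125, 223.1901092529297), 12.959599494934082) ((675.414794921875, 220.61239624023438), 25.88960075378418)
scene0.npz 144 bbox [0.6536 0.1978 0.0051] [0.6905 0.2402 0.0316]
top [0.6744 0.2236] ((674.0237426757812, 223.67520141601562), 13.261345863342285) ((674.5592041015625, 218.0198974609375), 22.299867630004883)
[358.3499918  283.21240857]
```

Emit:
arm_command --targets '[[[0, 0, 0], [-4, 41, 0], 0], [[0, 0, 0], [0, 45, 0], 0], [[0, 0, 0], [0, 45, -10], 0], [[0, 0, 0], [0, 45, -10], 0], [[0, 0, 0], [24, 27, -20], 0], [[0, 0, 0], [26, 0, -30], 0], [[0, 0, 0], [0, 0, 0], 0]]'

```text
t: 16.0
eef_pos: [0.6723, 0.2224, 0.2373]
ee_rot: [-3.138, -0.009, -3.014]
force: [-1.5, -0.5, -1.4]
width: 0.0874
```

```bash
python3 - <<'E'
from h import *
L=snap("wrist","w8.npz");cv2.imwrite("pics/w8.png",L[0][:,:,::-1]);L2=snap("scene","s8.npz");cv2.imwrite("pics/s8.png",cv2.resize(L2[0][180:380,260:460,::-1],None,fx=3,fy=3))
from station import get_state
s=get_state();print(s["q"].round(3),s["eef_pos"].round(4),s["ee_rot"].round(3),s["width"],s["force"])
E
```

```text
[ 0.593  0.538 -0.094 -0.    -0.944 -2.037] [0.672  0.2218 0.2417] [-3.14  -0.004 -3.015] 0.08771762184857815 [-0.14547573  0.20081677 -0.31521271]
```

View pics/s8.png

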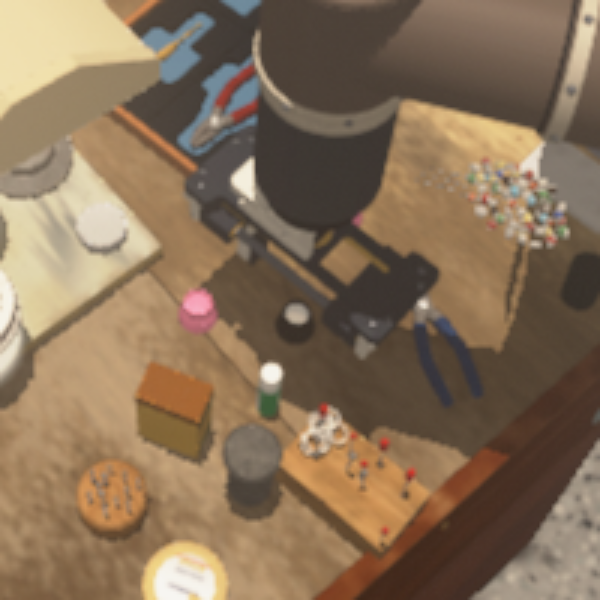

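View pics/w8.png

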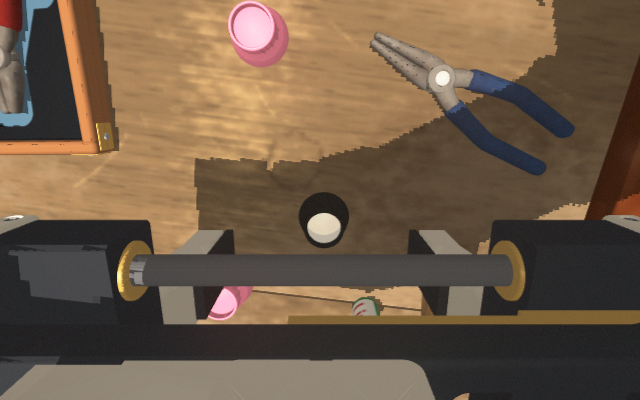

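```bash
python3 - <<'E'
from h import *
L=load("w8.npz");W=world(L)
for u,v,z in [(324,193,0),(300,215,0),(349,215,0),(324,228,.022),(308,230,.028),(341,230,.028),(324,212,.028),(324,244,.028)]:print(u,v,onplane(L,u,v,z).round(4),W[v,u].round(4))
E
```

```text
324 193 [0.6578 0.2222 0.    ] [0.6568 0.2221 0.0042]
300 215 [0.6751 0.2081 0.    ] [0.6719 0.2084 0.0103]
349 215 [0.6709 0.241  0.    ] [ 6.710e-01  2.411e-01 -6.000e-04]
324 228 [0.6746 0.2243 0.022 ] [0.6737 0.2242 0.0245]
308 230 [0.6749 0.2147 0.028 ] [0.6766 0.2147 0.0234]
341 230 [0.6724 0.2342 0.028 ] [0.6724 0.2342 0.0282]
324 212 [0.6626 0.2227 0.028 ] [0.6623 0.2227 0.0289]
324 244 [0.6826 0.2253 0.028 ] [0.6833 0.2254 0.0262]
```

Emit:
arm_command --targets '[[[0, 0, 0], [2, 2, -30], 0], [[0, 0, 0], [0, 0, -15], 0], [[0, 0, 0], [0, 0, -6], 0], [[0, 0, 0], [0, 0, 0], 0.6], [[0, 0, 0], [0, 0, 0], 1], [[0, 0, 0], [0, 0, 0], 1], [[0, 0, 0], [0, 0, 0], 1], [[0, 0, 0], [0, 0, 0], 1]]' --squeeze 15

```text
t: 16.9
eef_pos: [0.6751, 0.2242, 0.1937]
ee_rot: [3.141, 0.001, -3.015]
force: [-0.3, -0.3, 0.3]
width: 0.053
```

Emit:
arm_command --targets '[[[0, 0, 0], [0, 0, 0], 1], [[0, 0, 0], [0, 0, 0], 1], [[0, 0, 0], [0, 0, 0], 1]]'

```text
t: 17.2
eef_pos: [0.675, 0.2242, 0.1931]
ee_rot: [-3.142, 0.0, -3.015]
force: [-0.8, -0.1, 0.9]
width: 0.0335
```

Emit:
arm_command --targets '[[[0, 0, 0], [0, 0, 40], 1], [[0, 0, 0], [-20, -10, 40], 1], [[0, 0, 0], [-33, -34, 0], 1], [[0, 0, 0], [-33, -34, 0], 1], [[0, 0, 0], [-33, -34, 0], 1], [[0, 0, 0], [-33, -34, 0], 1], [[0, 0, 0], [-33, -34, 0], 1], [[0, 0, 0], [-32, -34, 0], 1]]'

```text
t: 18.0
eef_pos: [0.4563, 0.0089, 0.273]
ee_rot: [3.142, 0.0, -3.015]
force: [0.5, -0.9, 0.4]
width: 0.0337
```

Emit:
arm_command --targets '[[[0, 0, 0], [0, -3, 0], 1], [[0, 0, 0], [0, 0, 0], 1]]'

```text
t: 18.2
eef_pos: [0.4575, 0.0063, 0.2736]
ee_rot: [3.141, 0.001, -3.016]
force: [1.0, -0.1, -1.0]
width: 0.0334
```

```bash
python3 - <<'E'
from h import *
L=snap("top","t9.npz");cv2.imwrite("pics/t9.png",cv2.resize(L[0][150:300,230:430,::-1],None,fx=3,fy=3));L2=snap("wrist","w9.npz");cv2.imwrite("pics/w9.png",L2[0][:,:,::-1])
from station import get_state
s=get_state();print(s["q"].round(3),s["eef_pos"].round(4),s["ee_rot"].round(3),s["width"],s["force"])
# refine wells from w6
L=load("w6.npz")
for n,u,v in [("lL",281,70),("lR",357,70),("lnear",319,111),("bL",134,75),("bR",223,75),("bnear",180,117)]:
    print(n,onplane(L,u,v,.009)[:2].round(4))
E
```

```text
[ 0.448  0.137 -0.629  0.    -0.803 -1.892] [0.4587 0.0075 0.2734] [ 3.141e+00  1.000e-03 -3.015e+00] 0.03343287044508753 [0.99342959 0.19854792 0.12346456]
lL [ 0.4609 -0.0177]
lR [0.4548 0.0313]
lnear [0.4834 0.01  ]
bL [ 0.4758 -0.1124]
bR [ 0.4686 -0.0549]
bnear [ 0.4988 -0.0821]
```

View pics/w9.png

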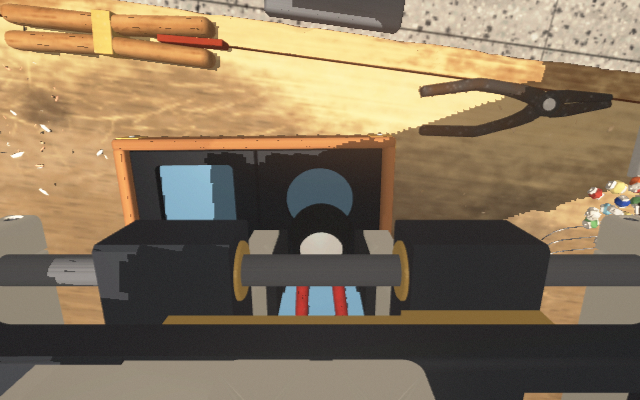

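Emit:
arm_command --targets '[[[0, 0, 0], [0, 0, -30], 1], [[0, 0, 0], [0, 0, -25], 1], [[0, 0, 0], [0, 0, -10], 1], [[0, 0, 0], [0, 0, -3], 1], [[0, 0, 0], [0, 0, 0], 1], [[0, 0, 0], [0, 0, 0], 1]]'

```text
t: 18.9
eef_pos: [0.4586, 0.0075, 0.2058]
ee_rot: [3.141, 0.001, -3.014]
force: [0.9, -0.0, 0.1]
width: 0.0333
```

Emit:
arm_command --targets '[[[0, 0, 0], [0, 0, -2], 1], [[0, 0, 0], [0, 0, 0], 1], [[0, 0, 0], [0, 0, -1], 1], [[0, 0, 0], [0, 0, 0], 1], [[0, 0, 0], [0, 0, 0], 1]]'

```text
t: 19.4
eef_pos: [0.4579, 0.0071, 0.2021]
ee_rot: [3.142, 0.0, -3.015]
force: [-0.5, -0.2, -0.1]
width: 0.0334
```

Emit:
arm_command --targets '[[[0, 0, 0], [0, 0, 0], 0.4], [[0, 0, 0], [0, 0, 0], 0.4], [[0, 0, 0], [0, 0, 0], 0.4], [[0, 0, 0], [0, 0, 0], 0.4], [[0, 0, 0], [0, 0, 20], 0.4], [[0, 0, 0], [0, 0, 30], 0.2], [[0, 0, 0], [20, 0, 40], 0], [[0, 0, 0], [45, 0, 20], 0]]'

```text
t: 20.2
eef_pos: [0.5221, 0.007, 0.3159]
ee_rot: [3.141, 0.003, -3.014]
force: [2.1, 1.5, -0.0]
width: 0.0711
```

```bash
python3 - <<'E'
from h import *
L2=snap("wrist","w10.npz");cv2.imwrite("pics/w10.png",L2[0][:,:,::-1]);W=world(L2)
m=(np.hypot(W[...,0]-.458,W[...,1]-.007)<.025);q=W[m];print(np.percentile(q[:,2],[50,90,97]).round(4),q[q[:,2]>.03].mean(0).round(4))
from station import get_state
s=get_state();print(s["q"].round(3),s["eef_pos"].round(4),s["ee_rot"].round(3),s["width"],s["force"])
L=load("w5.npz");W=world(L)
m=(W[...,2]>.036)&(W[...,2]<.044)&(np.hypot(W[...,0]-.522,W[...,1]+.381)<.035)
q=W[m];print("block",cv2.minAreaRect((q[:,:2]*1000).astype(np.float32)),m.sum())
E
```

```text
[0.0302 0.2955 0.2955] [0.456  0.0021 0.194 ]
[ 0.386  0.194 -0.431  0.004 -0.935 -1.829] [0.5308 0.0082 0.3187] [-3.141  0.012 -3.011] 0.07537238914954766 [14.12945086  1.25502684  7.52882367]
block ((522.2723388671875, -381.965576171875), (40.49198532104492, 40.31645584106445), 69.26951599121094) 4867
```

View pics/w10.png

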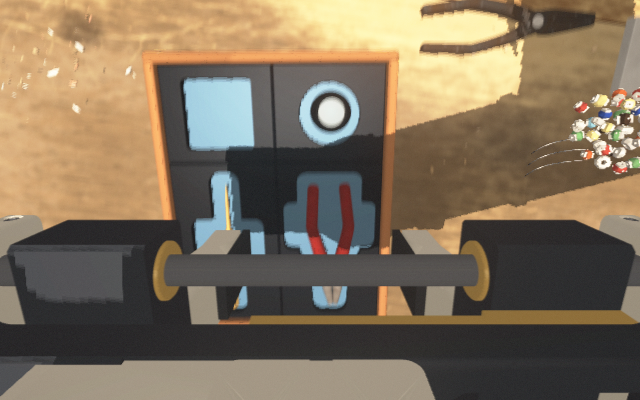

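Emit:
arm_command --targets '[[[0, 0, 0.14], [-4, -28, 0], 0], [[0, 0, 0.14], [-4, -28, 0], 0], [[0, 0, 0.14], [-4, -28, 0], 0], [[0, 0, 0.14], [-4, -28, 0], 0], [[0, 0, 0.14], [-4, -28, 0], 0], [[0, 0, 0.14], [-4, -28, 0], 0], [[0, 0, 0.14], [-4, -28, 0], 0], [[0, 0, 0.14], [-4, -28, 0], 0]]'

```text
t: 21.05
eef_pos: [0.4905, -0.2179, 0.3117]
ee_rot: [3.141, -0.0, -1.889]
force: [1.4, 0.0, 1.2]
width: 0.0876
```

Emit:
arm_command --targets '[[[0, 0, 0.14], [0, 0, 0], 0], [[0, 0, 0.14], [0, 0, 0], 0], [[0, 0, 0.14], [0, 0, 0], 0], [[0, 0, 0.14], [0, 0, 0], 0], [[0, 0, 0.14], [0, 0, 0], 0], [[0, 0, 0.14], [0, 0, 0], 0], [[0, 0, 0.14], [0, 0, 0], 0], [[0, 0, 0.14], [0, 0, 0], 0]]'

```text
t: 21.85
eef_pos: [0.4908, -0.2168, 0.3116]
ee_rot: [3.141, 0.001, -0.769]
force: [0.2, 0.4, -0.1]
width: 0.087
```

Emit:
arm_command --targets '[[[0, 0, 0.14], [0, 0, 0], 0], [[0, 0, 0.14], [0, 0, 0], 0], [[0, 0, 0.14], [0, 0, 0], 0], [[0, 0, 0.14], [0, 0, 0], 0], [[0, 0, 0.14], [0, 0, 0], 0], [[0, 0, 0.14], [0, 0, 0], 0], [[0, 0, 0.14], [0, 0, 0], 0], [[0, 0, 0.14], [0, 0, 0], 0]]'

```text
t: 22.65
eef_pos: [0.4908, -0.2168, 0.3116]
ee_rot: [-3.141, 0.0, 0.351]
force: [-0.6, 0.8, 0.5]
width: 0.0876
```

```bash
python3 - <<'E'
from h import *
L2=snap("top","t11.npz");cv2.imwrite("pics/t11.png",cv2.resize(L2[0][130:310,270:510,::-1],None,fx=3,fy=3));
from station import get_state
s=get_state();print(s["q"].round(3),s["eef_pos"].round(4),s["ee_rot"].round(3),s["width"],s["force"])
E
```

```text
[-0.05   0.215 -0.421 -0.    -0.936  1.981] [ 0.4908 -0.2168  0.3116] [-3.141e+00  1.000e-03  3.590e-01] 0.08751399209519072 [-0.09826603 -0.34534056  0.14100388]
```

View pics/t11.png

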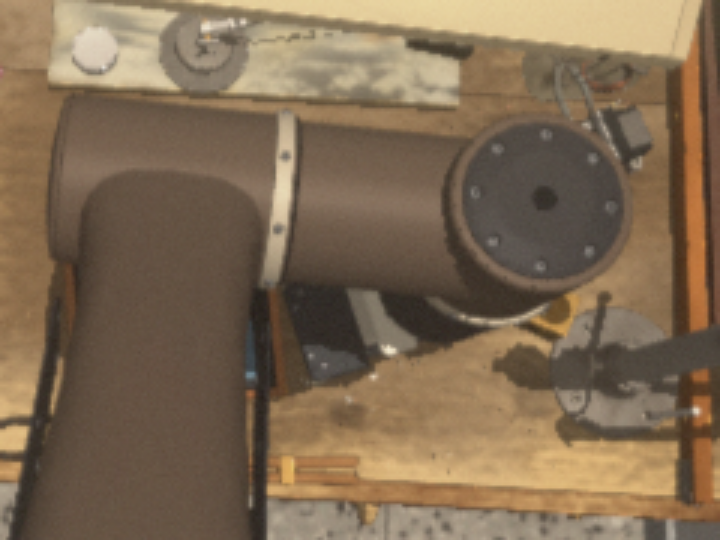

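Emit:
arm_command --targets '[[[0, 0, 0.14], [6, -30, 0], 0], [[0, 0, 0.14], [6, -30, 0], 0], [[0, 0, 0.14], [6, -30, 0], 0], [[0, 0, 0.14], [6, -30, 0], 0], [[0, 0, 0.14], [6, -30, -10], 0], [[0, 0, 0], [1, -15, -10], 0], [[0, 0, 0], [0, 0, 0], 0]]'

```text
t: 23.4
eef_pos: [0.5211, -0.3831, 0.2893]
ee_rot: [-3.138, 0.0, 1.038]
force: [-0.9, 0.5, -0.1]
width: 0.0875
```

```bash
python3 - <<'E'
from h import *
L=snap("wrist","w12.npz");cv2.imwrite("pics/w12.png",L[0][:,:,::-1]);L2=snap("scene","s12.npz");cv2.imwrite("pics/s12.png",cv2.resize(L2[0][0:180,180:380,::-1],None,fx=3,fy=3))
from station import get_state
s=get_state();print(s["q"].round(3),s["eef_pos"].round(4),s["ee_rot"].round(3),s["width"],s["force"])
E
```

```text
[-0.331  0.401 -0.199 -0.    -0.973  2.942] [ 0.5215 -0.3817  0.2911] [-3.14   0.     1.041] 0.0875694955314405 [-0.12399376 -0.21847637 -0.50210896]
```

View pics/w12.png

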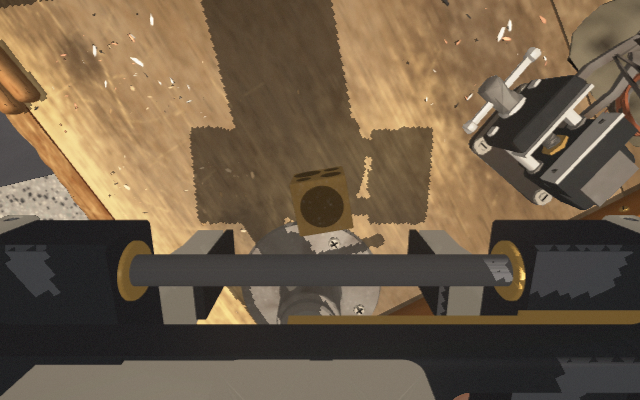

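View pics/s12.png

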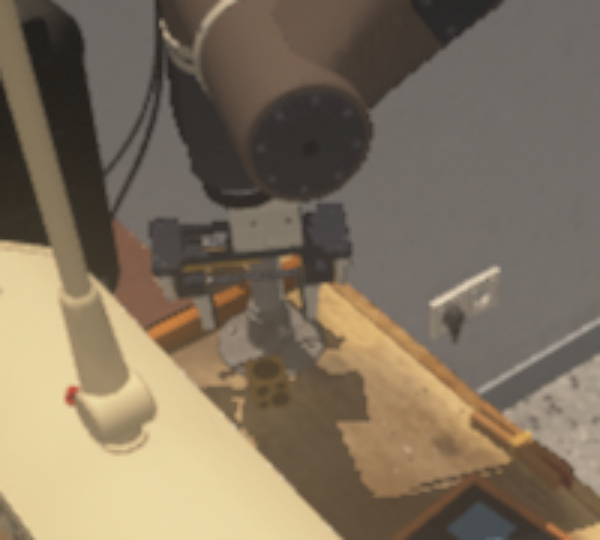

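```bash
python3 - <<'E'
from h import *
L=load("w12.npz");W=world(L);s=np.array([.5215,-.3817])
y=1.041;tx=np.array([np.cos(y),np.sin(y)]);ty=np.array([np.sin(y),-np.cos(y)])
L2=load("t11.npz");W2=world(L2);W0=world(load("top0.npz"));W3=world(load("scene0.npz"))
for nm,w in(("w12",W),("t11",W2),("top0",W0),("sc0",W3)):
    q=w.reshape(-1,3);d=q[:,:2]-s;a=d@tx;b=d@ty
    for lo,hi in((.02,.06),(.06,.25)):
        m=(q[:,2]>lo)&(q[:,2]<hi)&(abs(a)<.06)&(abs(b)<.15)
        if m.sum():
            k=q[m];print(nm,lo,m.sum(),"b range",np.percentile(b[m],[1,50,99]).round(3),"a",np.percentile(a[m],[1,50,99]).round(3))
            mm=m&(b>.05);print("   b>.05:",mm.sum(), (np.percentile(b[mm],[2]),np.percentile(a[mm],[2,98]),q[mm,2].max()) if mm.sum() else"")
E
```

```text
w12 0.02 4782 b range [-0.02   0.009  0.149] a [-0.021  0.012  0.059]
   b>.05: 1493 (array([0.09784593]), array([0.01926175, 0.05948159]), np.float64(0.05999794016723778))
w12 0.06 100272 b range [-0.072  0.002  0.123] a [-0.005  0.025  0.044]
   b>.05: 17364 (array([0.05035983]), array([-0.00222283,  0.05528363]), np.float64(0.2212850000425193))
t11 0.02 173 b range [-0.035 -0.009  0.021] a [-0.059 -0.009  0.013]
   b>.05: 1 (array([0.14980234]), array([0.01820708, 0.01820708]), np.float64(0.05937610871690535))
t11 0.06 13 b range [-0.084 -0.064  0.15 ] a [0.019 0.04  0.056]
   b>.05: 4 (array([0.14551517]), array([0.01898869, 0.02684226]), np.float64(0.07217513637839579))
top0 0.02 336 b range [-0.03   0.002  0.149] a [-0.059  0.005  0.058]
   b>.05: 64 (array([0.09951451]), array([0.01916167, 0.05973991]), np.float64(0.05965890199749424))
top0 0.06 64 b range [0.115 0.126 0.15 ] a [0.02  0.049 0.06 ]
   b>.05: 64 (array([0.11556473]), array([0.0215698 , 0.05954243]), np.float64(0.07339393942328565))
sc0 0.02 209 b range [-0.03  -0.001  0.023] a [-0.06   0.003  0.025]
   b>.05: 0
```

Emit:
arm_command --targets '[[[0, 0, 0], [0, 0, -35], 0], [[0, 0, 0], [0, 0, -30], 0], [[0, 0, 0], [0, 0, -20], 0], [[0, 0, 0], [0, 0, -8], 0], [[0, 0, 0], [0, 0, 0], 0], [[0, 0, 0], [0, 0, 0], 0]]' --squeeze 60

```text
t: 24.1
eef_pos: [0.5226, -0.3816, 0.2003]
ee_rot: [3.14, -0.0, 1.045]
force: [-0.3, -0.4, 0.1]
width: 0.0877
```

Emit:
arm_command --targets '[[[0, 0, 0], [0, 0, -6], 0], [[0, 0, 0], [0, 0, 0], 0.3], [[0, 0, 0], [0, 0, 0], 1], [[0, 0, 0], [0, 0, 0], 1], [[0, 0, 0], [0, 0, 0], 1], [[0, 0, 0], [0, 0, 0], 1], [[0, 0, 0], [0, 0, 0], 1], [[0, 0, 0], [0, 0, 0], 1]]'

```text
t: 24.9
eef_pos: [0.5218, -0.3818, 0.193]
ee_rot: [-3.141, 0.0, 1.045]
force: [-1.5, 0.3, 0.7]
width: 0.0417
```

Emit:
arm_command --targets '[[[0, 0, 0], [0, 0, 0], 1], [[0, 0, 0], [0, 0, 0], 1], [[0, 0, 0], [0, 0, 0], 1]]'

```text
t: 25.2
eef_pos: [0.5219, -0.3818, 0.193]
ee_rot: [-3.141, 0.0, 1.045]
force: [-0.6, 0.2, 0.5]
width: 0.0418
```

```bash
python3 - <<'E'
from h import *
L=snap("wrist","w13.npz");cv2.imwrite("pics/w13.png",L[0][:,:,::-1])
from station import get_state
s=get_state();print(s["q"].round(3),s["eef_pos"].round(4),s["ee_rot"].round(3),s["width"],s["force"])
E
```

```text
[-0.331  0.509 -0.287 -0.    -0.775  2.947] [ 0.5218 -0.3818  0.193 ] [-3.141  0.     1.045] 0.041482481734706665 [-1.41721029  0.99774013  2.11498268]
```

View pics/w13.png

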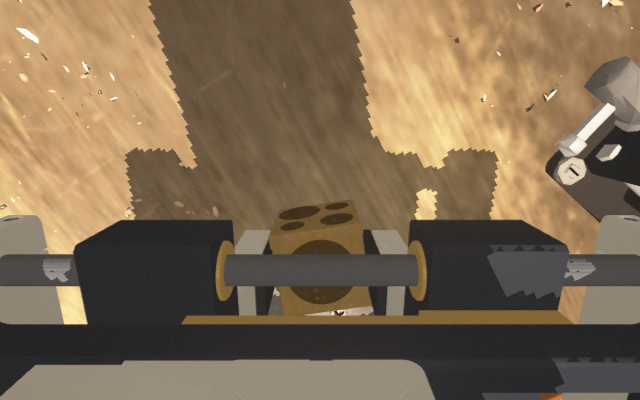

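Emit:
arm_command --targets '[[[0, 0, 0], [0, 0, 5], 1], [[0, 0, 0], [0, 0, 10], 1], [[0, 0, 0], [0, 5, 15], 1], [[0, 0, 0], [0, 15, 20], 1], [[0, 0, 0], [0, 25, 20], 1], [[0, 0, 0], [0, 25, 10], 1], [[0, 0, 0], [0, 10, 0], 1], [[0, 0, 0], [0, 0, 0], 1]]'

```text
t: 26.05
eef_pos: [0.522, -0.3005, 0.2743]
ee_rot: [3.14, -0.001, 1.047]
force: [-0.0, 0.0, -4.8]
width: 0.0417
```

```bash
python3 - <<'E'
from h import *
L=snap("wrist","w14.npz");cv2.imwrite("pics/w14.png",L[0][:,:,::-1])
from station import get_state
s=get_state();print(s["q"].round(3),s["eef_pos"].round(4),s["ee_rot"].round(3),s["width"],s["force"])
E
```

```text
[-0.2    0.355 -0.319 -0.    -0.896  2.817] [ 0.522  -0.3012  0.2737] [ 3.141 -0.     1.047] 0.04145126425471567 [ 0.32932939 -0.16768455 -5.0431477 ]
```

View pics/w14.png

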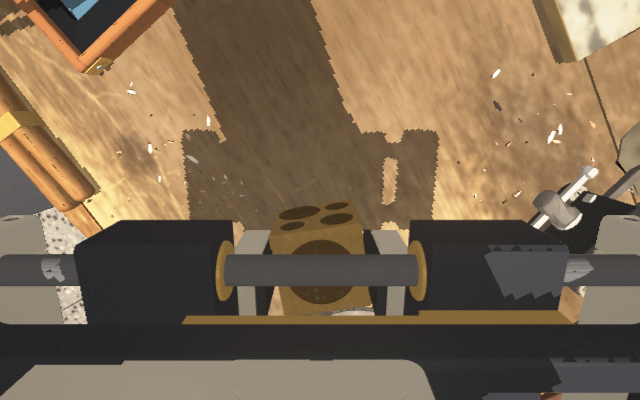

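Emit:
arm_command --targets '[[[0, 0, -0.13], [-6, 27, 0], 1], [[0, 0, -0.13], [-6, 27, 0], 1], [[0, 0, -0.13], [-6, 27, 0], 1], [[0, 0, -0.13], [-6, 27, 0], 1], [[0, 0, -0.13], [-7, 27, 0], 1], [[0, 0, -0.13], [-7, 27, 0], 1], [[0, 0, -0.13], [-7, 27, 0], 1], [[0, 0, -0.13], [-6, 27, 0], 1]]'

```text
t: 26.9
eef_pos: [0.4707, -0.0855, 0.2728]
ee_rot: [3.141, 0.001, -0.001]
force: [0.5, -0.1, -5.1]
width: 0.0415
```

Emit:
arm_command --targets '[[[0, 0, -0.01], [0, 0, 0], 1], [[0, 0, 0], [0, 0, 0], 1]]'

```text
t: 27.1
eef_pos: [0.4711, -0.0859, 0.2731]
ee_rot: [3.141, 0.0, -0.003]
force: [0.1, -0.9, -6.1]
width: 0.0414
```

```bash
python3 - <<'E'
from h import *
L=snap("wrist","w15.npz");cv2.imwrite("pics/w15.png",L[0][:,:,::-1])
from station import get_state
s=get_state();print(s["q"].round(3),s["eef_pos"].round(4),s["ee_rot"].round(3),s["width"],s["force"])
W=world(L)
for u,v in [(275,211),(355,200),(315,206),(300,228),(340,226)]:print(u,v,W[v,u].round(4),L[0][v,u])
E
```

```text
[ 0.231  0.171 -0.587  0.    -0.813  1.337] [ 0.4713 -0.0862  0.273 ] [ 3.141e+00  0.000e+00 -3.000e-03] 0.04195305650562368 [ 0.62234704 -0.27215432 -5.69568953]
275 211 [ 0.467  -0.0516  0.0151] [34 34 36]
355 200 [ 0.475  -0.1107  0.014 ] [51 54 56]
315 206 [ 0.4909 -0.0824  0.0843] [117  92  56]
300 228 [ 0.4902 -0.0764  0.1155] [123  96  60]
340 226 [ 0.4925 -0.0935  0.1195] [141 110  65]
```

View pics/w15.png

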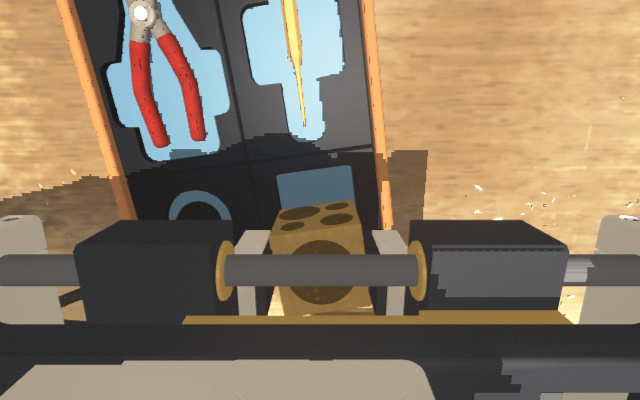

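Emit:
arm_command --targets '[[[0, 0, 0], [0, 2, -30], 1], [[0, 0, 0], [0, 0, -25], 1], [[0, 0, 0], [0, 0, -10], 1], [[0, 0, 0], [0, 0, -3], 1], [[0, 0, 0], [0, 0, 0], 1], [[0, 0, 0], [0, 0, 0], 1]]'

```text
t: 27.75
eef_pos: [0.4716, -0.084, 0.2059]
ee_rot: [-3.141, -0.001, -0.005]
force: [0.3, 0.2, -5.7]
width: 0.0414
```

Emit:
arm_command --targets '[[[0, 0, 0], [0, 0, -2], 1], [[0, 0, 0], [0, 0, 0], 1], [[0, 0, 0], [0, 0, -1], 1], [[0, 0, 0], [0, 0, 0], 1], [[0, 0, 0], [0, 0, 0], 1]]'

```text
t: 28.25
eef_pos: [0.471, -0.0838, 0.2021]
ee_rot: [-3.142, -0.0, -0.005]
force: [-0.6, -0.2, -5.9]
width: 0.0417
```

Emit:
arm_command --targets '[[[0, 0, 0], [0, 0, -0.5], 1], [[0, 0, 0], [0, 0, 0], 1], [[0, 0, 0], [0, 0, -0.5], 1], [[0, 0, 0], [0, 0, 0], 1], [[0, 0, 0], [0, 0, 0], 1]]'

```text
t: 28.75
eef_pos: [0.471, -0.0839, 0.201]
ee_rot: [3.142, -0.0, -0.005]
force: [0.0, 0.5, -4.8]
width: 0.0413
```

Emit:
arm_command --targets '[[[0, 0, 0], [0, 0, 0], 0.46], [[0, 0, 0], [0, 0, 0], 0.46], [[0, 0, 0], [0, 0, 0], 0.46], [[0, 0, 0], [0, 0, 10], 0.46], [[0, 0, 0], [0, 0, 30], 0.3], [[0, 0, 0], [0, 0, 40], 0], [[0, 0, 0], [0, 0, 40], 0], [[0, 0, 0], [0, 0, 0], 0]]'

```text
t: 29.55
eef_pos: [0.4727, -0.0838, 0.3274]
ee_rot: [-3.141, -0.01, -0.004]
force: [0.2, 0.6, -0.3]
width: 0.0736
```

Emit:
arm_command --targets '[[[0, 0, 0], [-25, -40, 10], 0], [[0, 0, 0], [-25, -40, 10], 0], [[0, 0, 0], [-15, -40, 10], 0], [[0, 0, 0], [-5, -40, 0], 0], [[0, 0, 0], [0, 0, 0], 0]]'

```text
t: 30.05
eef_pos: [0.3998, -0.2471, 0.3521]
ee_rot: [3.141, -0.001, -0.009]
force: [0.1, 0.5, 0.4]
width: 0.0877
```

```bash
python3 - <<'E'
from h import *
L=snap("wrist","w16.npz");cv2.imwrite("pics/w16.png",L[0][:,:,::-1]);L2=snap("scene","s16.npz");cv2.imwrite("pics/s16.png",cv2.resize(L2[0][130:330,250:500,::-1],None,fx=3,fy=3))
from station import get_state
s=get_state();print(s["q"].round(3),s["eef_pos"].round(4),s["ee_rot"].round(3),s["width"],s["force"])
E
```

```text
[-0.128  0.061 -0.504 -0.    -1.006  1.691] [ 0.4003 -0.2447  0.3514] [-3.142 -0.    -0.008] 0.08755676555363191 [-0.3102351   0.87460945  0.95845762]
```

View pics/w16.png

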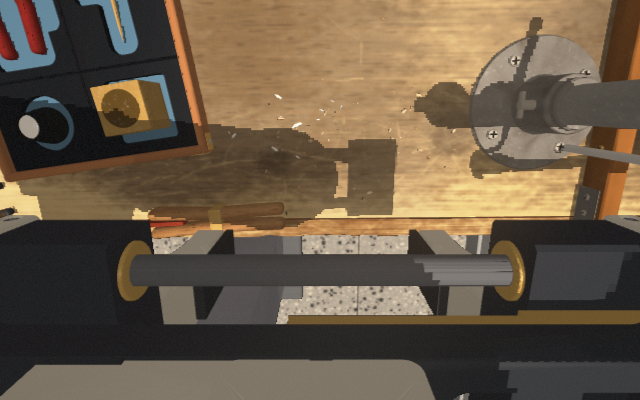

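View pics/s16.png

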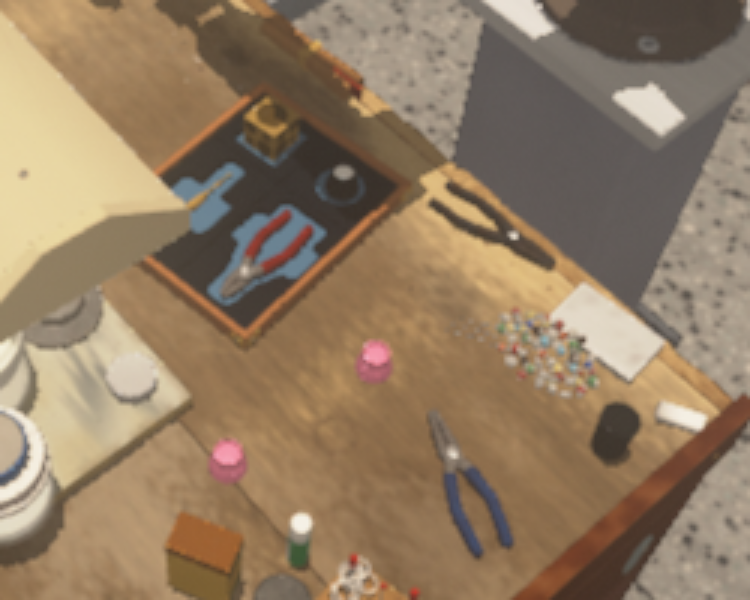

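```bash
python3 - <<'E'
from h import *
for nm in("s16.npz","w16.npz"):
    W=world(load(nm));
    for n,x,y,r,lo in[("block",.471,-.084,.02,.044),("loupe",.458,.007,.022,.03),("cutters",.571,.02,.05,.013),("scriber",.584,-.067,.05,.012)]:
        q=W[(np.hypot(W[...,0]-x,W[...,1]-y)<r)&(W[...,2]>lo)&(W[...,2]<.08)]
        if len(q)>5:
            A=np.c_[q[:,:2]-q[:,:2].mean(0),np.ones(len(q))];c=np.linalg.lstsq(A,q[:,2],rcond=None)[0]
            print(nm,n,len(q),q.mean(0).round(4),np.percentile(q[:,2],[5,50,95]).round(4),"slope",c[:2].round(3))
W0=world(load("scene0.npz"));W=world(load("s16.npz"))
for n,x,y in[("pliers",.61,.30),("canister",.459,.35)]:
    for w in(W0,W):
        q=w[(np.hypot(w[...,0]-x,w[...,1]-y)<.09)&(w[...,2]>.006)&(w[...,2]<.06)];print(n,len(q),q.mean(0).round(4))
E
```

```text
s16.npz block 107 [ 0.4717 -0.0833  0.0483] [0.0449 0.0483 0.0517] slope [-0.009  0.006]
s16.npz loupe 50 [0.4583 0.007  0.0336] [0.0304 0.0333 0.0387] slope [0.03  0.026]
s16.npz cutters 387 [0.5777 0.0218 0.0172] [0.0134 0.0169 0.0218] slope [-0.007  0.01 ]
s16.npz scriber 278 [ 0.5736 -0.0613  0.0157] [0.0127 0.0153 0.0195] slope [ 0.006 -0.012]
w16.npz block 1954 [ 0.4713 -0.0842  0.0477] [0.0464 0.0477 0.0489] slope [-0.002  0.006]
w16.npz loupe 759 [0.4568 0.0071 0.033 ] [0.0305 0.0325 0.0363] slope [ 0.003 -0.016]
w16.npz cutters 910 [0.5419 0.0027 0.0166] [0.0135 0.0169 0.0192] slope [0.01  0.033]
w16.npz scriber 1540 [ 0.5501 -0.0645  0.0144] [0.0129 0.0145 0.0158] slope [ 0.004 -0.001]
pliers 381 [0.5944 0.3051 0.0106]
pliers 360 [0.5916 0.3076 0.0103]
canister 1073 [0.4445 0.3572 0.0193]
canister 1086 [0.4449 0.3568 0.0193]
```

```bash
python3 -c "
from station import *
print(job_done())"
```

```text
the job is handed in; nothing more can be done
None
```

The scriber, cutters, eye loupe and doming block are each in their own wells, placed in that order. The job was handed in at about 30 s with the gripper open and clear of everything.

**Last checks:**
- **Block:** its top is level at about 48 mm, which is the well floor at about 8 mm plus the 40 mm cube.
- **Loupe:** it stands upright and central in the round well, with its top at about 36 mm.
- **Cutters:** the handles sit about 8 mm higher than they did on the table, so they are down on the floor, jaws toward insert +x.
- **Scriber:** it lies along its well, checked in the wrist picture. The final height reading for it caught mostly foam, so it confirms little.
- **Left alone:** I never touched the blue pliers, the canister or the pink look-alikes. Pliers and canister readings agree with the start to within about 4 mm, which is measurement noise.

**What went differently:**
- **Block grip:** it was held about 8–9° off square, because the last joint's range and the nearby pole ruled out a square grip. I turned the placing angle to match, and it went in square.
- **Cutters:** they were let go about 3–4 mm above the floor, since the fingers only just fit the scoops.
- **Forces:** two brief readings of 10–16 N came from braking the arm and were gone by the next reading. I saw no contact forces.

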